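Fetch the hemmed-in tie clip from the wardrobe turntable

ROBOT

A 7-joint arm with a two-finger parallel gripper is mounted at the origin on the work surface. World frame = base frame: x ahead of the robot, y to its left, z up, the work surface at z = 0. Lengths are in m, angles in rad, forces in N, time in s.
With the tool pointing down it reaches from about 0.35 to 0.9 m from the base axis. Payload 8.1 kg.
Tool frame: the origin (TCP) lies between the finger pads; the fingertips stand 19 mm ahead of it and the grasp point (between the pads) is the TCP; y points along the fingers, x is the direction in which the jaws open and shut, and the axes are right-handed (so a half turn about y gives the same grasp; the last joint's range is limited). The gripper opens to 92 mm and grips with 3 to 60 N. Pads are 19 mm wide; open, the fingers measure 130 mm over their backs; the gripper's body (75 mm by 190 mm) begins 47 mm behind the grasp point.
Start: joints at [-1.415, 0.434, 0.025, 1.573, -0.012, 1.134, -0.075], TCP at [0.16, 0.604, 0.246] pointing down, gripper open.
Joint ranges: [-2.62, 2.62], [-0.44, 2.09], [-1.27, 1.32], [0.08, 2.57], [-1.32, 4.46], [0.12, 2], [-2.74, 2.74]. Speed limits (rad/s): [2.22, 2.22, 3.01, 3.01, 3.14, 3.14, 3.14].

INTERFACE

Orientations are given as a rotation vector (axis times angle).
In Python, from cell import arm gives the robot as it stands.
- The arm moves only by the tool move_arm, never from a script. Its argument "series" is a list of rows, each an object of numbers: "x", "y", "z": the shift along the tool's x, y, z in cm; "rx", "ry", "rz": the turn, a rotation vector about the tool's x, y, z in rad. In form: [{"x": .., "y": .., "z": .., "rx": .., "ry": .., "rz": ..}, ...]. A call has 1 to 12 rows; each row shifts and turns the pose as measured when the row begins, along the tool's axes as they then stand; what a row does not reach is not made up. A row lasts 1/8 s, in which the tool goes at most 62.5 mm and 10.7 degrees, less where a joint would pass 70% of its speed; a pose out of reach is approached as far as the arm can. A call is refused whole if a number of a shift passes 6.25 or a number of a turn 0.188, either way. A call with a gripper value outside its range is refused whole. "jaw" is the finger opening in cm, from 0 to 9.18, set as the call begins (left out, the last holds). The fingers move at their own pace and stop on an object; "newtons" is the grip in N (left out, the last holds). Time passes only in rows, so rows that do not move let the fingers close. It gives the time, the measured TCP pose, the force and the opening at its end, in the units of the state.
- arm.observe(): the state, without advancing time (a new reading comes with each control period).
- arm.get_image(name): name is "scene" or "top" or "wrist"; returns the picture (480x640x3 uint8, blue, green, red); there is no depth.
- arm.camera_params(name): a dict with "K" (3x3 intrinsics, pixels), "k1" (the pictures are not rectified: a ray, as slopes to the right and down, at radius r is drawn at 1 + k1 r^2 times it, then the intrinsics apply), "R" (3x3) and "t" (3): a world point X has camera coordinates R X + t; the wrist camera has in their place "tool_from_camera" (4x4, takes a point from camera to tool coordinates, whose origin is the TCP and whose axes are the tool frame's). Camera axes: x right, y down, z forward; pixel columns grow to the right and rows downward; lengths in m; the calibration is good to about 2 mm. A picture is of the moment at which its call begins: read the wrist's pose just before it. camera_params takes no time and is no camera call.
- arm.sign_off(): hands the job in, once; it reports no verdict.
The state is a dict: "clock": time; "joints": joint angles; "dq": joint speeds; "joint_efforts": joint torques, N m; "position": TCP position; "ee_rot": TCP orientation; "force": force on the tool from outside, world axes, zero at the start; "ft_torque": the same for the moment, N m; "width": opening from 0.0 (shut) to 1.0 (fully open).
Only numpy, scipy, OpenCV 4.12 (cv2) and the standard library are available. Lean on these libraries where they do the work, as an engineer would, in place of code of your own. Each camera call takes 0.05 s, during which the arm holds its last target.

TASK

The steel tie clip lies hemmed in between the round glass jar and the cedar block on the turntable: first clear the jar and the block, both standing upright, into the rectangular grey tray, then, while they wait there, lay the tie clip flat in the middle of the round wooden dish. After that stand the jar back on the middle of the round cork pad and the cedar block on the middle of the square cork pad. Never tip the jar over, and leave the lint comb, the cologne bottle and the polish tin where they are.

Things in the scene. Friction and masses are not known exactly. Their poses are not given: they have to be found in the camera images.
- jar_center (a point): Round glass trinket jar with a flat steel lid, a plain upright cylinder 60 mm in diameter and 62 mm high (lid included), about 0.18 kg, closed. The point is its centre, 31 mm above its underside; z is up along its axis. At the start it stands on the round cork pad, about 12 mm from the side of the tie clip; its two sides along the pad's x axis are clear for fingers.
- cedar_center (a point): Cedar block of plain wood, 60 mm (its x) by 56 mm (its y) and 50 mm high, about 0.09 kg, with two thin dark lines and a dark dot on its top. The point is its centre, 25 mm above its underside; z up. At the start it stands on the square cork pad, on the other side of the tie clip; its two sides along its x axis are clear for fingers.
- clip_center (a point): Steel tie clip, a bar 60 mm long (its x), 10 mm wide (its y) and 10 mm high, about 0.025 kg, lying flat on the turntable between jar and cedar block, its length roughly along the pads' x axes. The point is its centre, 5 mm above its underside. Only with jar and block gone is there room for fingers on its two long sides.
- round_pad: Round cork pad, 72 mm in diameter, 3 mm thick, fixed on top of the white turntable: the jar's place. Origin at the centre of its underside, so its top is 3 mm higher. Its x axis (same as that of the square pad) lies square to the line that joins the two pads' centres, which are 94 mm apart. The turntable is a white disc 240 mm in diameter, 24 mm high, that is latched and does not turn.
- square_pad: Square cork pad, 72 by 72 mm, 3 mm thick, fixed on top of the turntable: the cedar block's place. Origin at the centre of its underside, its top 3 mm higher; its sides lie along its x and y axes.
- tray: Shallow rectangular grey plastic tray, fixed on the board: 160 mm (its x) by 190 mm (its y) outside, walls 5 mm thick and 12 mm high, floor 5 mm thick: the side area, with room for jar and block next to each other along its y. Origin at the centre of its underside.
- dish: Round dark wooden dish, fixed on the board: 150 mm across the rim, 14 mm high, wall 5 mm, floor 4 mm thick and about 126 mm across. Origin at the centre of its underside.
- comb_center (a point): Bystander: navy plastic lint comb, 100 mm (its y) by 31 mm, 14 mm high, lying loose at the edge of the turntable farther from the robot. The point is in it at half its height, 7 mm above its underside.
- cologne_center (a point): Bystander: square amber glass cologne bottle, 45 by 45 mm, 87 mm high with its black cap, standing loose on the board. The point is at its centre, half-way up.
- tin_center (a point): Bystander: round plain metal polish tin, 76 mm in diameter, 26 mm high, lying loose on the board. The point is at its centre.

How it is judged:
On the way, in this order (a step that is already met when the one before it is completed fails the run):
1. the jar and the cedar block both stand upright in the grey tray, let go (x of jar_center in the frame of tray between -0.065 and 0.065 m and y of jar_center in the frame of tray between -0.08 and 0.08 m and z of jar_center in the frame of tray between 0.028 and 0.05 m and angle between each of jar_center, cedar_center's own z axis and vertical below 0.2 rad and x of cedar_center in the frame of tray between -0.065 and 0.065 m and y of cedar_center in the frame of tray between -0.08 and 0.08 m and z of cedar_center in the frame of tray between 0.022 and 0.044 m and contact force between the fingers and jar below 0.05 N and contact force between the fingers and cedar below 0.05 N), for 0.2 s.
2. the tie clip lies in the round dish, let go, while the jar and the block still stand in the tray (horizontal distance between clip_center and dish below 0.045 m and z of clip_center in the frame of dish between 0.003 and 0.017 m and x of jar_center in the frame of tray between -0.065 and 0.065 m and y of jar_center in the frame of tray between -0.08 and 0.08 m and z of jar_center in the frame of tray between 0.028 and 0.05 m and angle between each of jar_center, cedar_center's own z axis and vertical below 0.2 rad and x of cedar_center in the frame of tray between -0.065 and 0.065 m and y of cedar_center in the frame of tray between -0.08 and 0.08 m and z of cedar_center in the frame of tray between 0.022 and 0.044 m and contact force between the fingers and clip below 0.05 N), for 0.2 s.
At the end, for the whole second after the job is handed in: The jar stands upright on the round pad and the cedar block on the square pad, each centred within 12 mm; the tie clip lies flat in the dish, its centre within 45 mm of the dish's centre; all are let go and at rest (horizontal distance between jar_center and round_pad below 0.012 m and z of jar_center in the frame of round_pad between 0.028 and 0.04 m and angle between each of jar_center, cedar_center's own z axis and vertical below 0.15 rad and horizontal distance between cedar_center and square_pad below 0.012 m and z of cedar_center in the frame of square_pad between 0.022 and 0.034 m and horizontal distance between clip_center and dish below 0.045 m and z of clip_center in the frame of dish between 0.003 and 0.017 m and contact force between the fingers and jar below 0.05 N and linear speed of each of jar, cedar, clip below 0.02 m/s and contact force between the fingers and cedar below 0.05 N and contact force between the fingers and clip below 0.05 N); the robot touches nothing.
It fails at once if the jar is tipped by more than about 35 degrees (angle between jar_center's own z axis and vertical above 0.6 rad).
It fails at once if the lint comb is moved by more than 25 mm (distance of comb_center from where it was at the start of the episode above 0.025 m).
It fails at once if the cologne bottle is moved by more than 25 mm (distance of cologne_center from where it was at the start of the episode above 0.025 m).
It fails at once if the polish tin is moved by more than 25 mm (distance of tin_center from where it was at the start of the episode above 0.025 m).
It also fails if it takes over 120 s, if anything falls off the work surface, if the arm or the gripper's body presses on something with over 40 N, if the wrist force passes 120 N, or if a joint passes its speed limit or range.

## Working session

There is one attempt and no reset: what is moved stays moved. The work goes in short steps, Python scripts to look and compute and a tool call to move; the robot and the scene stay as the last step left them, time stands still between calls to the robot, and variables do not carry over. Pictures are saved under pics/ and viewed, and the job is handed in when it is done.

Besides the shell and the picture viewer there is one more tool, called after "Request:" as a command line: name --argument value ..., lists and objects as JSON in quotes. move_arm: Moves the arm, as the interface text tells. Its arguments: {"type":"object","properties":{"series":{"type":"array","items":{"type":"object","properties":{"x":{"type":"number"},"y":{"type":"number"},"z":{"type":"number"},"rx":{"type":"number"},"ry":{"type":"number"},"rz":{"type":"number"}}}},"jaw":{"type":"number"},"newtons":{"type":"number"}},"required":["series"]}

```bash
ls; mkdir -p pics
python3 - <<'E'
from cell import arm
import cv2
s=arm.observe(); print(s)
for n in ["scene","top","wrist"]:
    im=arm.get_image(n); cv2.imwrite(f"pics/{n}0.png",im)
    print(n,arm.camera_params(n))
E
```

```text
pics
{'clock': 0.0, 'joints': array([-1.41458588,  0.43522005,  0.02498691,  1.57404984, -0.01160847,
        1.13396899, -0.07511603]), 'dq': array([-6.15980190e-04,  2.31049341e-03,  3.91263067e-05,  5.23287430e-04,
       -2.17235541e-04, -7.79619624e-05,  1.63479974e-03]), 'joint_efforts': array([ 9.61826336e-04, -6.67871904e+01,  9.86006297e-01, -3.14460218e+01,
       -6.02407311e-02,  4.29772201e-02,  1.88463505e-04]), 'position': array([0.15989748, 0.60373737, 0.24496519]), 'ee_rot': array([-1.32166721, -1.01561378,  1.01745066]), 'force': array([0.24861134, 0.10184576, 0.77353018]), 'ft_torque': array([0.04568159, 0.01153104, 0.01866116]), 'width': 0.9922960420937144}
scene {'K': array([[502.98102144,   0.        , 321.99253838],
       [  0.        , 502.98102144, 232.55171626],
       [  0.        ,   0.        ,   1.        ]]), 'k1': -0.10255415122064718, 'R': array([[-0.78179124,  0.62318711, -0.02098309],
       [ 0.41592954,  0.49612375, -0.76214424],
       [-0.46454825, -0.60456518, -0.64706713]]), 't': array([ 0.46811768, -0.21737044,  1.20302533])}
top {'K': array
[... 236 characters left out ...]
  [-0.99451418,  0.00973944, -0.10414745],
       [ 0.10443407,  0.03608013, -0.99387713]]), 't': array([0.02422988, 0.64360184, 0.90829461])}
wrist {'K': array([[331.30210444,   0.        , 314.71248632],
       [  0.        , 331.30210444, 238.98382985],
       [  0.        ,   0.        ,   1.        ]]), 'k1': -0.047940439964236796, 'tool_from_camera': array([[ 9.99999905e-01,  2.25438276e-04, -3.72608051e-04,
         1.26625511e-03],
       [ 4.22086403e-04, -2.91010232e-01,  9.56719848e-01,
        -1.38352316e-01],
       [ 1.07248518e-04, -9.56719914e-01, -2.91010299e-01,
         7.92720624e-02],
       [ 0.00000000e+00,  0.00000000e+00,  0.00000000e+00,
         1.00000000e+00]])}
```

View pics/scene0.png

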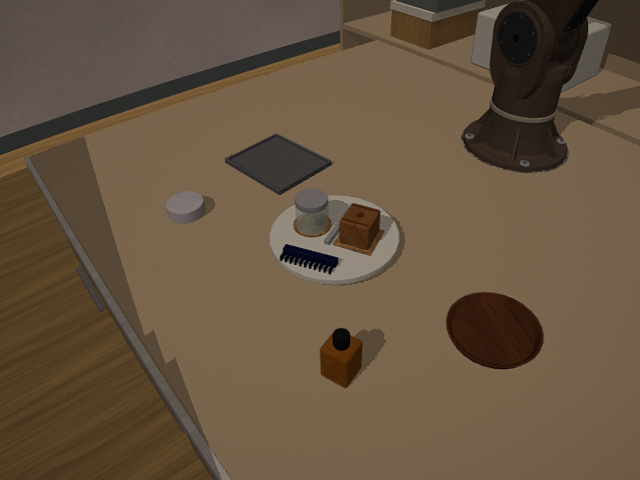

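View pics/top0.png

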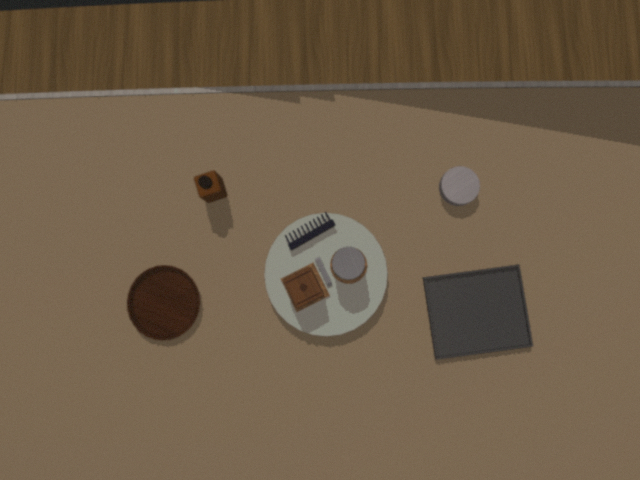

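View pics/wrist0.png

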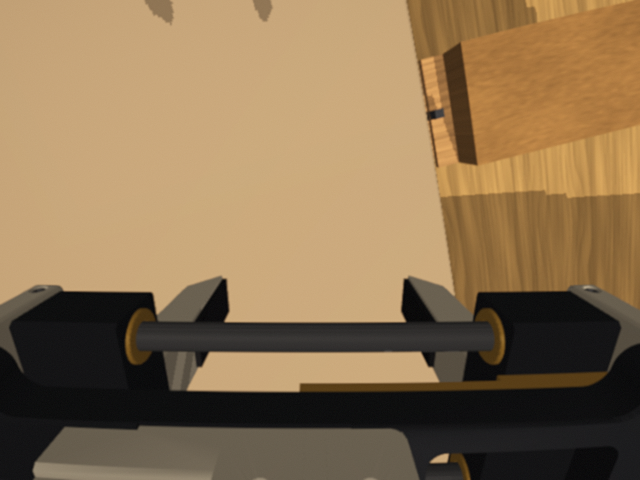

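Run:
```python
from cell import arm
from scipy.spatial.transform import Rotation as R
import numpy as np
print(np.round(R.from_rotvec(arm.observe()['ee_rot']).as_matrix(),3))
```

```text
[[ 0.256 -0.    -0.967]
 [ 0.967 -0.001  0.256]
 [-0.001 -1.    -0.   ]]
```

```bash
cat > h.py <<'E'
import numpy as np, cv2
from scipy.spatial.transform import Rotation as Rot
def cam(arm,name,st=None):
    p=arm.camera_params(name); K=np.array(p['K']);k1=p['k1']
    if 'R' in p:
        R=np.array(p['R']);t=np.array(p['t'])
        return K,k1,R.T,-R.T@t       # world_from_cam rot, centre
    T=np.array(p['tool_from_camera']); st=st or arm.observe()
    Rt=Rot.from_rotvec(st['ee_rot']).as_matrix(); 
    return K,k1,Rt@T[:3,:3],Rt@T[:3,3]+np.array(st['position'])
def ray(c,uv):
    K,k1,Rw,o=c
    uv=np.asarray(uv,float).reshape(-1,1,2)
    n=cv2.undistortPoints(uv,K,np.array([k1,0,0,0.]),None,None,None).reshape(-1,2)
    return o,(np.c_[n,np.ones(len(n))])@Rw.T
def onplane(c,uv,z):
    o,d=ray(c,uv); return (o+d*((z-o[2])/d[:,2])[:,None])[:,:2]
def proj(c,X):
    K,k1,Rw,o=c
    X=np.asarray(X,float).reshape(-1,3); q=(X-o)@Rw
    return cv2.projectPoints(q,np.zeros(3),np.zeros(3),K,np.array([k1,0,0,0.]))[0].reshape(-1,2)
E
python3 - <<'E'
import cv2
a=cv2.imread('pics/top0.png')
cv2.imwrite('pics/top0_crop.png',cv2.resize(a[200:345,250:400],None,fx=4,fy=4,interpolation=cv2.INTER_CUBIC)*1)
hsv=cv2.cvtColor(a,cv2.COLOR_BGR2HSV)
for n,p in dict(jarlid=(348,263),table=(330,380),turn=(330,325),cedar=(310,292),dish=(165,300),tray=(475,310),clip=(323,272),tin=(460,185),pad=(356,278),spad=(322,295)).items(): print(n,hsv[p[1],p[0]],a[p[1],p[0]])
E
```

```text
jarlid [ 15  14 106] [100 103 106]
table [ 17  86 121] [ 80 103 121]
turn [ 37  23 143] [130 143 140]
cedar [ 11 149  84] [35 53 84]
dish [ 11 148  57] [24 36 57]
tray [23 16 63] [59 62 63]
clip [  8  10 105] [101 102 105]
tin [  6  20 126] [116 118 126]
pad [ 16 101  78] [47 64 78]
spad [ 12 128  78] [39 55 78]
```

View pics/top0_crop.png

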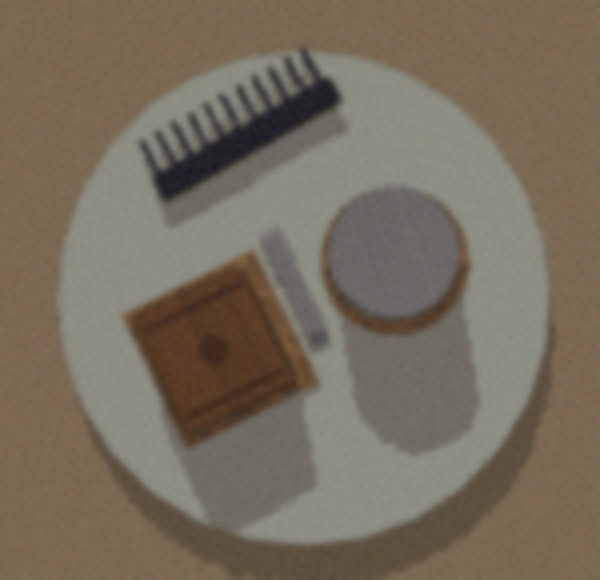

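Run:
```python
from cell import arm
from h import *
a=cv2.imread('pics/top0.png'); hsv=cv2.cvtColor(a,cv2.COLOR_BGR2HSV); c=cam(arm,'top')
H,S,V=cv2.split(hsv)
def comp(mask,seed,n):
    nn,l=cv2.connectedComponents(mask.astype(np.uint8)); m=(l==l[seed[1],seed[0]]).astype(np.uint8)
    ct=max(cv2.findContours(m,cv2.RETR_EXTERNAL,cv2.CHAIN_APPROX_NONE)[0],key=cv2.contourArea)
    print(n,'area',cv2.contourArea(ct),'bbox',cv2.boundingRect(ct)); return ct.reshape(-1,2).astype(float)
def fit(ct,z,n,rect=False):
    w=(onplane(c,ct,z)*1000).astype(np.float32)
    if rect:
        r=cv2.minAreaRect(w); print(n,r); print(cv2.boxPoints(r).round(1).tolist())
    else: print(n,'circle',[np.round(v,1) for v in cv2.fitEllipse(w)])
m=cv2.medianBlur(a,3); hs=cv2.cvtColor(m,cv2.COLOR_BGR2HSV); H,S,V=cv2.split(hs)
lid=(S<28)&(V<118)&(V>85)
y,x=np.mgrid[:480,:640]
lidm=lid&((x-348)**2+(y-263)**2<17.5**2)
fit(comp(lidm,(348,263),'lid'),.089,'jar')
fit(comp(lid&(x<333)&(abs(y-272)<17),(323,272),'clip'),.034,'clip',1)
ct=comp((S>105)&(x>270)&(x<332)&(y>260)&(y<315),(310,292),'cedar'); fit(ct,.077,'cedar',1)
fit(comp((S>120)&(x<210)&(y>255),(165,300),'dish'),.014,'dish')
fit(comp((S<60)&(V<85)&(x>410),(475,310),'tray'),.012,'tray',1)
fit(comp((S<45)&(V>95)&(x>435)&(y<215),(460,185),'tin'),.026,'tin')
```

```text
lid area 761.0 bbox (333, 247, 31, 32)
jar circle [array([588.6, -42.7]), array([55.1, 57.3]), np.float64(90.0)]
clip area 133.5 bbox (316, 259, 16, 29)
clip ((572.2239990234375, 2.4138317108154297), (58.23623275756836, 11.785259246826172), 24.345300674438477)
[[543.2999877929688, -4.199999809265137], [548.0999755859375, -15.0], [601.2000122070312, 9.0], [596.2999877929688, 19.799999237060547]]
cedar area 1185.5 bbox (282, 264, 47, 46)
cedar ((545.7448120117188, 36.490867614746094), (65.17557525634766, 64.34930419921875), 26.23819351196289)
[[502.29998779296875, 50.900001525878906], [530.7000122070312, -6.800000190734863], [589.2000122070312, 22.0], [560.7999877929688, 79.80000305175781]]
dish area 4072.0 bbox (127, 266, 73, 74)
dish circle [array([516.4, 320.9]), array([143.4, 143.7]), np.float64(51.1)]
tray area 7963.0 bbox (423, 265, 110, 95)
tray ((495.3598327636719, -293.7889709472656), (159.435791015625, 190.5210418701172), 7.171351432800293)
[[404.3999938964844, -209.1999969482422], [428.20001220703125, -398.29998779296875], [586.2999877929688, -378.3999938964844], [562.5999755859375, -189.3000030517578]]
tin area 1077.5 bbox (441, 166, 39, 38)
tin circle [array([ 742.1, -265.9]), array([72.6, 73.7]), np.float64(145.4)]
```

Request:
move_arm --series '[{"ry":0.175},{"ry":0.175},{"ry":0.175},{"ry":0.175},{"ry":0.175},{"x":0.8,"z":-5.5},{"x":0.8,"z":-5.5},{"x":0.8,"z":-5.5},{"x":0.8,"z":-5.5},{"x":0.8,"z":-5.5},{"x":0.8,"z":-5.5},{"x":0.8,"z":-5.5}]' --jaw 9.18

```text
invalid input
```

Request:
move_arm --series '[{"x":0,"y":0,"z":0,"rx":0,"ry":0.175,"rz":0},{"x":0,"y":0,"z":0,"rx":0,"ry":0.175,"rz":0}]'

```text
clock: 0.4
position: [0.16, 0.6033, 0.2444]
ee_rot: [-1.442, -0.742, 0.745]
force: [-0.1, -0.8, -0.2]
width: 1.002
```

Request:
move_arm --series '[{"x":0,"y":0,"z":0,"rx":0,"ry":0.175,"rz":0},{"x":0,"y":0,"z":0,"rx":0,"ry":0.175,"rz":0},{"x":0,"y":0,"z":0,"rx":0,"ry":0.175,"rz":0},{"x":0.8,"y":0,"z":-5.5,"rx":0,"ry":0,"rz":0},{"x":0.8,"y":0,"z":-5.5,"rx":0,"ry":0,"rz":0},{"x":0.8,"y":0,"z":-5.5,"rx":0,"ry":0,"rz":0},{"x":0.8,"y":0,"z":-5.5,"rx":0,"ry":0,"rz":0},{"x":0.8,"y":0,"z":-5.5,"rx":0,"ry":0,"rz":0},{"x":0.8,"y":0,"z":-5.5,"rx":0,"ry":0,"rz":0},{"x":0.8,"y":0,"z":-5.5,"rx":0,"ry":0,"rz":0},{"x":0.8,"y":0,"z":-5.5,"rx":0,"ry":0,"rz":0}]' --jaw 9.1

```text
clock: 1.78
position: [0.3966, 0.2164, 0.243]
ee_rot: [-1.55, -0.324, 0.328]
force: [0.5, 1.0, 0.7]
width: 0.991
```

```bash
cat >> h.py <<'E'
def go(arm,X,yaw=None):
    """cm in tool axes to world X (m); ry to bring tool x to world yaw (deg), tool y to straight down"""
    s=arm.observe(); R=Rot.from_rotvec(s['ee_rot']).as_matrix()
    X=np.array([s['position'][i] if X[i] is None else X[i] for i in range(3)])
    d=R.T@(X-s['position'])*100
    cur=np.degrees(np.arctan2(R[1,0],R[0,0]))
    print('t',round(s['clock'],2),'pos',np.round(s['position'],4),'yaw',round(cur,2),'tool shift cm',np.round(d,2),'w',round(s['width'],3), 'F',np.round(s['force'],1))
    if yaw is None: yaw=cur
    a=np.radians(yaw); Rt=np.c_[[np.cos(a),np.sin(a),0],[0,0,-1],[-np.sin(a),np.cos(a),0]]
    print('turn',np.round(Rot.from_matrix(R.T@Rt).as_rotvec(),3),'shift in new axes',np.round(Rt.T@(X-s['position'])*100,2))
E
python3 - <<'E'
from cell import arm
from h import *
go(arm,[.59,-.045,.245],25)
E
```

```text
t 1.77 pos [0.3966 0.2164 0.243 ] yaw 23.81 tool shift cm [  7.13  -0.11 -31.72] w 0.991 F [0.5 1.  0.7]
turn [ 0.003 -0.021 -0.003] shift in new axes [  6.48  -0.2  -31.86]
```

Request:
move_arm --series '[{"x":1.2,"y":0,"z":-5.3,"rx":0,"ry":-0.02,"rz":0},{"x":1.2,"y":0,"z":-5.3,"rx":0,"ry":0,"rz":0},{"x":1.2,"y":0,"z":-5.3,"rx":0,"ry":0,"rz":0},{"x":1.2,"y":0,"z":-5.3,"rx":0,"ry":0,"rz":0},{"x":1.2,"y":0,"z":-5.3,"rx":0,"ry":0,"rz":0},{"x":1,"y":0,"z":-5,"rx":0,"ry":0,"rz":0},{"x":0,"y":0,"z":0,"rx":0,"ry":0,"rz":0}]'

```text
clock: 2.65
position: [0.5982, -0.0535, 0.2434]
ee_rot: [-1.549, -0.338, 0.341]
force: [-1.2, -0.7, 0.5]
width: 0.988
```

Run:
```python
from cell import arm
from h import *
go(arm,[.59,-.045,.245],25)
s=arm.observe()
cv2.imwrite('pics/w1.png',arm.get_image('wrist'))
import pickle; pickle.dump(s,open('w1.pkl','wb'))
c=cam(arm,'wrist',s)
for n,p in dict(jar=[.5886,-.0427,.089],cedar=[.549,.0425,.077],clip=[.572,.0024,.034]).items(): print(n,proj(c,p))
```

```text
t 2.65 pos [ 0.5982 -0.0535  0.2434] yaw 24.8 tool shift cm [-0.39 -0.16  1.12] w 0.988 F [-1.2 -0.7  0.5]
turn [ 0.004 -0.003 -0.003] shift in new axes [-0.38 -0.16  1.12]
jar [[310.1540369  214.02636009]]
cedar [[309.74140971 104.37296181]]
clip [[314.61874468 156.2385533 ]]
```

View pics/w1.png

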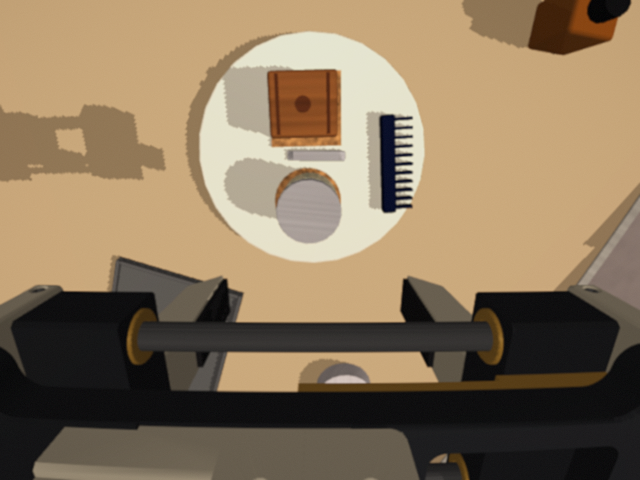

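Run:
```python
from cell import arm
from h import *
import pickle
s=pickle.load(open('w1.pkl','rb')); a=cv2.medianBlur(cv2.imread('pics/w1.png'),3); c=cam(arm,'wrist',s)
H,S,V=cv2.split(cv2.cvtColor(a,cv2.COLOR_BGR2HSV)); y,x=np.mgrid[:480,:640]
print([ (p,H[p[1],p[0]],S[p[1],p[0]],V[p[1],p[0]]) for p in [(308,210),(310,175),(250,180),(310,155),(303,120),(280,143),(335,110),(310,250)]])
def comp(mask,seed,n):
    nn,l=cv2.connectedComponents(mask.astype(np.uint8)); m=(l==l[seed[1],seed[0]]).astype(np.uint8)
    ct=max(cv2.findContours(m,cv2.RETR_EXTERNAL,cv2.CHAIN_APPROX_NONE)[0],key=cv2.contourArea)
    print(n,cv2.contourArea(ct),cv2.boundingRect(ct)); return ct.reshape(-1,2).astype(float)
lid=(S<40)&(V<205)&(V>130)&((x-308)**2+(y-210)**2<38**2)
ct=comp(lid,(308,215),'lid'); w=(onplane(c,ct,.089)*1000).astype(np.float32); print(cv2.fitEllipse(w),cv2.minEnclosingCircle(w))
ct=comp((S<60)&(V<222)&(y>146)&(y<164)&(x>275)&(x<355),(310,155),'clip'); r=cv2.minAreaRect((onplane(c,ct,.034)*1000).astype(np.float32)); print('clip',r)
print('dot',onplane(c,(303,103.5),.077))
ct=comp((S>120)&(x>255)&(x<350)&(y>60)&(y<150),(303,120),'cedar'); r=cv2.minAreaRect((onplane(c,ct,.077)*1000).astype(np.float32)); print('cedar+pad',r)
cv2.imwrite('pics/w1c.png',cv2.resize(cv2.imread('pics/w1.png')[50:260,220:430],None,fx=2.8,fy=2.8))
```

```text
[((308, 210), np.uint8(11), np.uint8(26), np.uint8(170)), ((310, 175), np.uint8(19), np.uint8(78), np.uint8(117)), ((250, 180), np.uint8(20), np.uint8(44), np.uint8(179)), ((310, 155), np.uint8(13), np.uint8(24), np.uint8(168)), ((303, 120), np.uint8(12), np.uint8(189), np.uint8(139)), ((280, 143), np.uint8(14), np.uint8(165), np.uint8(158)), ((335, 110), np.uint8(12), np.uint8(186), np.uint8(130)), ((310, 250), np.uint8(26), np.uint8(31), np.uint8(230))]
lid 3164.0 (275, 180, 67, 64)
((586.4661865234375, -41.87786865234375), (57.59701156616211, 58.16482925415039), 138.16757202148438) ((586.113525390625, -41.78437805175781), 29.876121520996094)
clip 785.5 (284, 147, 62, 15)
clip ((570.9728393554688, 4.346710205078125), (62.46437072753906, 13.948347091674805), 24.77784538269043)
dot [[0.54343814 0.04071813]]
cedar 5127.5 (268, 70, 73, 76)
cedar+pad ((546.3427734375, 37.537078857421875), (61.0183219909668, 61.50916290283203), 26.17115592956543)
```

View pics/w1c.png

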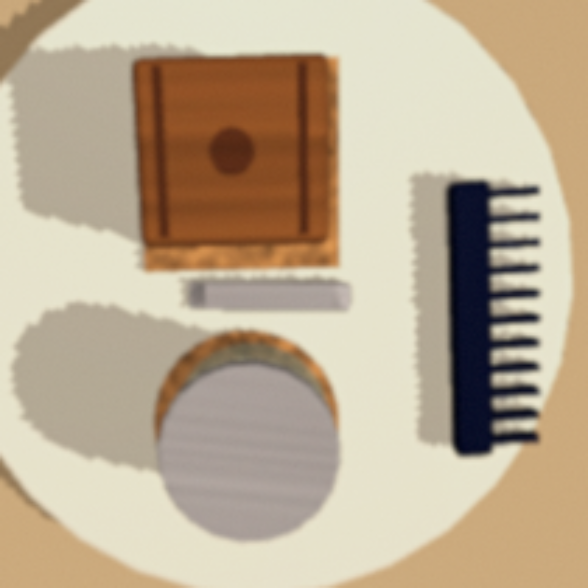

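Run:
```python
from cell import arm
from h import *
go(arm,[.587,-.042,.1],25)
```

```text
t 2.7 pos [ 0.5974 -0.0511  0.2431] yaw 24.94 tool shift cm [-0.51 14.31  1.3 ] w 0.993 F [ 0.3  0.3 -0.2]
turn [ 0.002 -0.001 -0.003] shift in new axes [-0.55 14.31  1.26]
```

Request:
move_arm --series '[{"x":-0.5,"y":0,"z":1.3,"rx":0,"ry":0,"rz":0},{"x":0,"y":4.5,"z":0,"rx":0,"ry":0,"rz":0},{"x":0,"y":4.5,"z":0,"rx":0,"ry":0,"rz":0},{"x":0,"y":2.5,"z":0,"rx":0,"ry":0,"rz":0},{"x":0,"y":0.5,"z":0,"rx":0,"ry":0,"rz":0},{"x":0,"y":0,"z":0,"rx":0,"ry":0,"rz":0}]' --jaw 8

```text
clock: 3.45
position: [0.5821, -0.0282, 0.1218]
ee_rot: [-1.538, -0.35, 0.353]
force: [0.1, -1.1, 0.2]
width: 0.869
```

Run:
```python
from cell import arm
from h import *
go(arm,[.587,-.042,.062],25)
s=arm.observe();a=arm.get_image('wrist');cv2.imwrite('pics/w2.png',a)
```

```text
t 3.45 pos [ 0.5821 -0.0282  0.1218] yaw 25.71 tool shift cm [-0.15  5.98 -1.48] w 0.869 F [ 0.1 -1.1  0.2]
turn [-0.004  0.012 -0.001] shift in new axes [-0.13  5.98 -1.45]
```

View pics/w2.png

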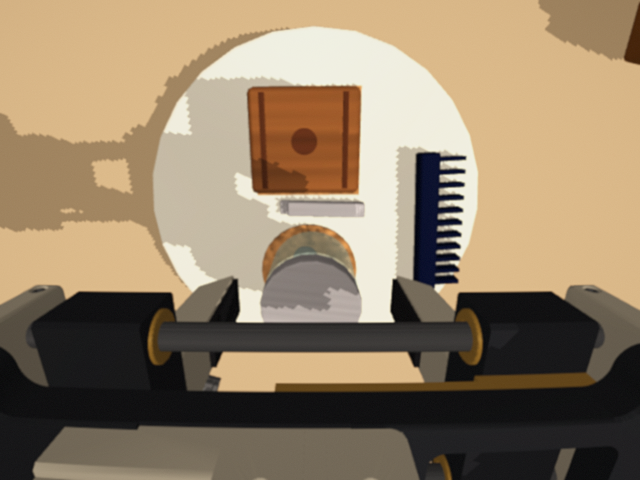

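Request:
move_arm --series '[{"x":-0.15,"y":0,"z":-1.4,"rx":0,"ry":0.012,"rz":0},{"x":0,"y":0,"z":0,"rx":0,"ry":0,"rz":0},{"x":0,"y":0,"z":0,"rx":0,"ry":0,"rz":0}]'

```text
clock: 3.88
position: [0.5889, -0.0428, 0.1247]
ee_rot: [-1.541, -0.344, 0.339]
force: [0.4, 0.1, 0.1]
width: 0.872
```

Run:
```python
from cell import arm
from h import *
go(arm,[.587,-.042,.062],25)
```

```text
t 3.88 pos [ 0.5889 -0.0428  0.1247] yaw 24.96 tool shift cm [-0.16  6.27  0.13] w 0.872 F [0.4 0.1 0.1]
turn [-0.002 -0.001  0.004] shift in new axes [-0.14  6.27  0.15]
```

Request:
move_arm --series '[{"x":-0.1,"y":2,"z":0,"rx":0,"ry":0,"rz":0},{"x":0,"y":2,"z":0,"rx":0,"ry":0,"rz":0},{"x":0,"y":1.6,"z":0,"rx":0,"ry":0,"rz":0},{"x":0,"y":0,"z":0,"rx":0,"ry":0,"rz":0},{"x":0,"y":0,"z":0,"rx":0,"ry":0,"rz":0}]'

```text
clock: 4.5
position: [0.5895, -0.0434, 0.0686]
ee_rot: [-1.541, -0.346, 0.336]
force: [1.5, -0.7, -0.9]
width: 0.871
```

Run:
```python
from cell import arm
from h import *
go(arm,[.587,-.042,.062],25)
```

```text
t 4.5 pos [ 0.5895 -0.0434  0.0686] yaw 24.91 tool shift cm [-0.17  0.66  0.23] w 0.871 F [ 1.5 -0.7 -0.9]
turn [-0.001 -0.002  0.006] shift in new axes [-0.16  0.66  0.23]
```

Request:
move_arm --series '[{"x":-0.15,"y":0.6,"z":0.1,"rx":0,"ry":0,"rz":0.006},{"x":0,"y":0,"z":0,"rx":0,"ry":0,"rz":0}]'

```text
clock: 4.75
position: [0.5882, -0.0431, 0.0632]
ee_rot: [-1.543, -0.342, 0.34]
force: [-0.0, 0.2, -0.4]
width: 0.875
```

Request:
move_arm --series '[{"x":0,"y":0,"z":0,"rx":0,"ry":0,"rz":0},{"x":0,"y":0,"z":0,"rx":0,"ry":0,"rz":0},{"x":0,"y":0,"z":0,"rx":0,"ry":0,"rz":0},{"x":0,"y":0,"z":0,"rx":0,"ry":0,"rz":0}]' --jaw 5 --newtons 20

```text
clock: 5.25
position: [0.5884, -0.0431, 0.0636]
ee_rot: [-1.543, -0.343, 0.34]
force: [-0.3, 0.3, -0.7]
width: 0.649
```

Run:
```python
from cell import arm
from h import *
go(arm,[.587,-.042,.062],25)
s=arm.observe();a=arm.get_image('scene');cv2.imwrite('pics/s2.png',a)
```

```text
t 5.25 pos [ 0.5884 -0.0431  0.0636] yaw 24.92 tool shift cm [-0.08  0.16  0.16] w 0.649 F [-0.3  0.3 -0.7]
turn [-0.    -0.001  0.002] shift in new axes [-0.08  0.16  0.16]
```

View pics/s2.png

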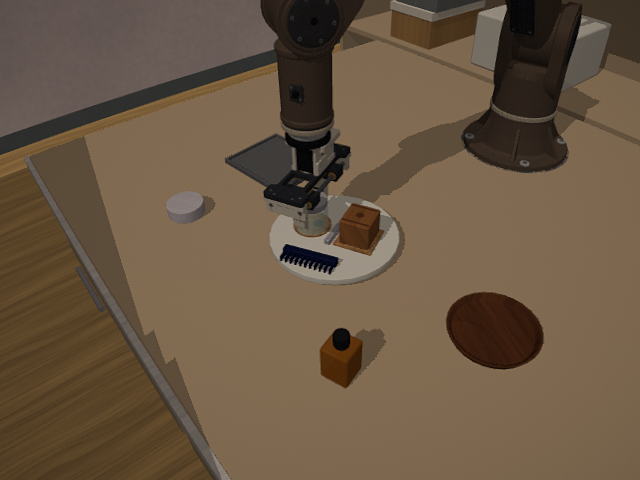

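Request:
move_arm --series '[{"x":0,"y":-1.5,"z":0,"rx":0,"ry":0,"rz":0},{"x":0,"y":-3,"z":0,"rx":0,"ry":0,"rz":0},{"x":0,"y":-3,"z":0,"rx":0,"ry":0,"rz":0},{"x":0,"y":-2,"z":0,"rx":0,"ry":0,"rz":0},{"x":0,"y":0,"z":0,"rx":0,"ry":0,"rz":0}]'

```text
clock: 5.92
position: [0.588, -0.0436, 0.1645]
ee_rot: [-1.543, -0.342, 0.339]
force: [0.4, -0.1, -2.4]
width: 0.651
```

Run:
```python
from cell import arm
from h import *
go(arm,[.501,-.338,None],7.2)
```

```text
t 5.92 pos [ 0.588  -0.0436  0.1645] yaw 24.88 tool shift cm [-20.28  -0.05 -23.05] w 0.651 F [ 0.4 -0.1 -2.4]
turn [-0.001  0.309  0.002] shift in new axes [-12.32   0.   -28.12]
```

Lifted (force −2.4 N ≈ jar weight). Turn, then carry.

Request:
move_arm --series '[{"x":0,"y":0,"z":0,"rx":0,"ry":0.155,"rz":0},{"x":0,"y":0,"z":0,"rx":0,"ry":0.155,"rz":0},{"x":-1.7,"y":0,"z":-4,"rx":0,"ry":0,"rz":0},{"x":-1.7,"y":0,"z":-4,"rx":0,"ry":0,"rz":0},{"x":-1.7,"y":0,"z":-4,"rx":0,"ry":0,"rz":0},{"x":-1.7,"y":0,"z":-4,"rx":0,"ry":0,"rz":0},{"x":-1.7,"y":0,"z":-4,"rx":0,"ry":0,"rz":0},{"x":-1.7,"y":0,"z":-4,"rx":0,"ry":0,"rz":0},{"x":0,"y":0,"z":0,"rx":0,"ry":0,"rz":0},{"x":0,"y":0,"z":0,"rx":0,"ry":0,"rz":0}]'

```text
clock: 7.18
position: [0.5087, -0.2979, 0.1577]
ee_rot: [-1.565, -0.086, 0.097]
force: [-1.2, -0.0, -2.3]
width: 0.652
```

Run:
```python
from cell import arm
from h import *
go(arm,[.501,-.338,.042],7.2)
```

```text
t 7.17 pos [ 0.5087 -0.2979  0.1577] yaw 6.69 tool shift cm [-1.16 11.56 -3.94] w 0.652 F [-1.2 -0.  -2.3]
turn [-0.004 -0.009 -0.006] shift in new axes [-1.27 11.57 -3.88]
```

Request:
move_arm --series '[{"x":-0.6,"y":0,"z":-2,"rx":0,"ry":-0.009,"rz":-0.006},{"x":-0.5,"y":2.5,"z":-1.9,"rx":0,"ry":0,"rz":0},{"x":0,"y":3,"z":0,"rx":0,"ry":0,"rz":0},{"x":0,"y":2.5,"z":0,"rx":0,"ry":0,"rz":0},{"x":0,"y":0,"z":0,"rx":0,"ry":0,"rz":0},{"x":0,"y":0,"z":0,"rx":0,"ry":0,"rz":0}]'

```text
clock: 7.92
position: [0.5062, -0.331, 0.0746]
ee_rot: [-1.56, -0.107, 0.107]
force: [-0.2, 0.7, -1.4]
width: 0.65
```

Run:
```python
from cell import arm
from h import *
go(arm,[.501,-.338,.042],7.2)
```

```text
t 7.92 pos [ 0.5062 -0.331   0.0746] yaw 7.83 tool shift cm [-0.61  3.25 -0.65] w 0.65 F [-0.2  0.7 -1.4]
turn [-0.008  0.011  0.   ] shift in new axes [-0.6   3.26 -0.63]
```

Request:
move_arm --series '[{"x":-0.5,"y":1.2,"z":-0.6,"rx":-0.008,"ry":0.01,"rz":0},{"x":0,"y":1.2,"z":0,"rx":0,"ry":0,"rz":0},{"x":0,"y":0.4,"z":0,"rx":0,"ry":0,"rz":0},{"x":0,"y":0,"z":0,"rx":0,"ry":0,"rz":0},{"x":0,"y":0,"z":0,"rx":0,"ry":0,"rz":0}]'

```text
clock: 8.55
position: [0.503, -0.3381, 0.0465]
ee_rot: [-1.571, -0.102, 0.097]
force: [0.3, -0.6, -1.3]
width: 0.652
```

Run:
```python
from cell import arm
from h import *
go(arm,[.501,-.338,.0415],7.2)
s=arm.observe();a=arm.get_image('scene');cv2.imwrite('pics/s3.png',a)
```

```text
t 8.55 pos [ 0.503  -0.3381  0.0465] yaw 7.26 tool shift cm [-0.2   0.5   0.03] w 0.652 F [ 0.3 -0.6 -1.3]
turn [0.002 0.001 0.003] shift in new axes [-0.2   0.5   0.03]
```

View pics/s3.png

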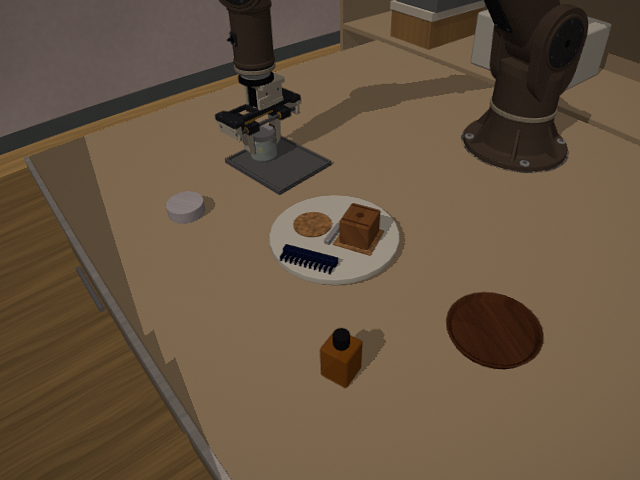

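Request:
move_arm --series '[{"x":-0.1,"y":0.4,"z":0,"rx":0,"ry":0,"rz":0},{"x":0,"y":0,"z":0,"rx":0,"ry":0,"rz":0},{"x":0,"y":0,"z":0,"rx":0,"ry":0,"rz":0}]'

```text
clock: 8.98
position: [0.5023, -0.3384, 0.0427]
ee_rot: [-1.571, -0.103, 0.097]
force: [0.1, 0.3, -1.6]
width: 0.653
```

Request:
move_arm --series '[{"x":0,"y":0.2,"z":0,"rx":0,"ry":0,"rz":0},{"x":0,"y":0,"z":0,"rx":0,"ry":0,"rz":0}]'

```text
clock: 9.22
position: [0.5026, -0.3387, 0.0417]
ee_rot: [-1.571, -0.103, 0.096]
force: [0.2, -0.1, -2.6]
width: 0.647
```

Request:
move_arm --series '[{"x":0,"y":0.15,"z":0,"rx":0,"ry":0,"rz":0},{"x":0,"y":0,"z":0,"rx":0,"ry":0,"rz":0}]'

```text
clock: 9.48
position: [0.5028, -0.3389, 0.0418]
ee_rot: [-1.571, -0.104, 0.095]
force: [-0.1, 0.2, -2.9]
width: 0.647
```

Request:
move_arm --series '[{"x":0,"y":0.25,"z":0,"rx":0,"ry":0,"rz":0},{"x":0,"y":0,"z":0,"rx":0,"ry":0,"rz":0}]'

```text
clock: 9.72
position: [0.5032, -0.3395, 0.0411]
ee_rot: [-1.571, -0.105, 0.093]
force: [-0.1, -0.2, -1.7]
width: 0.647
```

Slightly stiff now; release.

Request:
move_arm --series '[{"x":0,"y":0,"z":0,"rx":0,"ry":0,"rz":0},{"x":0,"y":0,"z":0,"rx":0,"ry":0,"rz":0},{"x":0,"y":0,"z":0,"rx":0,"ry":0,"rz":0},{"x":0,"y":0,"z":0,"rx":0,"ry":0,"rz":0}]' --jaw 8

```text
clock: 10.22
position: [0.5034, -0.3396, 0.0405]
ee_rot: [-1.572, -0.106, 0.093]
force: [-0.3, 0.4, -0.4]
width: 0.869
```

Run:
```python
from cell import arm
from h import *
go(arm,[.549,.0425,None],25)
a=arm.get_image('wrist');cv2.imwrite('pics/w4.png',a)
```

```text
t 10.22 pos [ 0.5034 -0.3396  0.0405] yaw 7.26 tool shift cm [ 9.35 -0.07 37.33] w 0.869 F [-0.3  0.4 -0.4]
turn [ 0.005 -0.31   0.007] shift in new axes [20.28  0.   32.71]
```

View pics/w4.png

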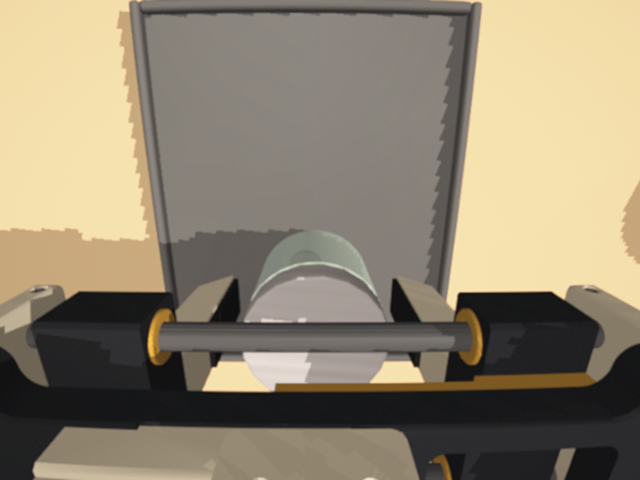

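Request:
move_arm --series '[{"x":0,"y":-2,"z":0,"rx":0.005,"ry":0,"rz":0.007},{"x":0,"y":-5,"z":0,"rx":0,"ry":0,"rz":0},{"x":0,"y":-5,"z":0,"rx":0,"ry":0,"rz":0},{"x":0,"y":-4,"z":0,"rx":0,"ry":-0.15,"rz":0},{"x":0,"y":0,"z":0,"rx":0,"ry":-0.16,"rz":0},{"x":0,"y":0,"z":0,"rx":0,"ry":0,"rz":0}]'

```text
clock: 11.02
position: [0.5029, -0.3395, 0.205]
ee_rot: [-1.541, -0.347, 0.349]
force: [0.3, 0.2, 0.7]
width: 0.871
```

Run:
```python
from cell import arm
from h import *
go(arm,[.57,-.003,.2],25)
```

```text
t 11.03 pos [ 0.5029 -0.3395  0.205 ] yaw 25.41 tool shift cm [20.5   0.54 27.52] w 0.871 F [0.3 0.2 0.7]
turn [-0.002  0.007 -0.001] shift in new axes [20.3   0.5  27.67]
```

Request:
move_arm --series '[{"x":3.5,"y":0,"z":4.7,"rx":0,"ry":0,"rz":0},{"x":3.5,"y":0,"z":4.7,"rx":0,"ry":0,"rz":0},{"x":3.5,"y":0,"z":4.7,"rx":0,"ry":0,"rz":0},{"x":3.5,"y":0,"z":4.7,"rx":0,"ry":0,"rz":0},{"x":3.5,"y":0,"z":4.7,"rx":0,"ry":0,"rz":0},{"x":2,"y":0,"z":2.7,"rx":0,"ry":0,"rz":0},{"x":0,"y":0,"z":0,"rx":0,"ry":0,"rz":0},{"x":0,"y":0,"z":0,"rx":0,"ry":0,"rz":0}]'

```text
clock: 12.02
position: [0.57, -0.0117, 0.2003]
ee_rot: [-1.545, -0.313, 0.326]
force: [-0.1, -0.3, -1.1]
width: 0.868
```

Run:
```python
from cell import arm
from h import *
import pickle
go(arm,[.57,-.003,.2],25)
s=arm.observe(); pickle.dump(s,open('w5.pkl','wb'))
a=arm.get_image('wrist');cv2.imwrite('pics/w5.png',a)
```

```text
t 12.03 pos [ 0.57   -0.0117  0.2003] yaw 23.34 tool shift cm [0.35 0.03 0.8 ] w 0.868 F [-0.1 -0.3 -1.1]
turn [-0.003 -0.029 -0.008] shift in new axes [0.37 0.03 0.79]
```

View pics/w5.png

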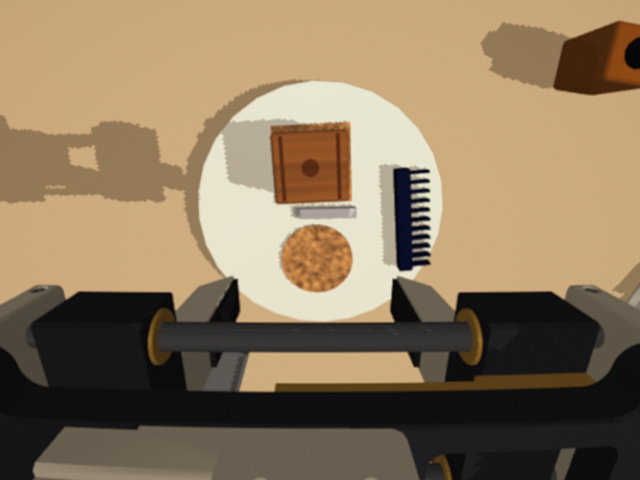

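Run:
```python
from cell import arm
from h import *
import pickle
s=pickle.load(open('w5.pkl','rb')); a=cv2.medianBlur(cv2.imread('pics/w5.png'),3); c=cam(arm,'wrist',s)
H,S,V=cv2.split(cv2.cvtColor(a,cv2.COLOR_BGR2HSV)); y,x=np.mgrid[:480,:640]
def comp(mask,seed,n):
    nn,l=cv2.connectedComponents(mask.astype(np.uint8)); m=(l==l[seed[1],seed[0]]).astype(np.uint8)
    ct=max(cv2.findContours(m,cv2.RETR_EXTERNAL,cv2.CHAIN_APPROX_NONE)[0],key=cv2.contourArea)
    print(n,cv2.contourArea(ct),cv2.boundingRect(ct)); return ct.reshape(-1,2).astype(float)
ct=comp((S>85)&((x-316)**2+(y-258)**2<45**2)&(y>216),(316,258),'rpad'); w=(onplane(c,ct,.027)*1000).astype(np.float32); print(cv2.fitEllipse(w))
ct=comp((S<60)&(V<222)&(y>204)&(y<219)&(x>285)&(x<362),(320,212),'clip'); print('clip',cv2.minAreaRect((onplane(c,ct,.034)*1000).astype(np.float32)))
dot=(V<75)&((x-310)**2+(y-168)**2<14**2); ys,xs=np.nonzero(dot); print('dot px',xs.mean(),ys.mean(),dot.sum(),onplane(c,(xs.mean(),ys.mean()),.077))
cv2.imwrite('pics/w5c.png',cv2.resize(cv2.imread('pics/w5.png')[115:215,260:360],None,fx=6,fy=6))
```

```text
rpad 3684.0 (281, 225, 72, 67)
((584.5757446289062, -43.834293365478516), (70.65684509277344, 70.84530639648438), 65.73387145996094)
clip 846.5 (289, 205, 68, 14)
clip ((570.1259155273438, 4.49041748046875), (62.881473541259766, 12.445323944091797), 23.444698333740234)
dot px nan nan 0 [[nan nan]]<stdin>:12: RuntimeWarning: Mean of empty slice.
  ret = ret.dtype.type(ret / rcount)
```

View pics/w5c.png

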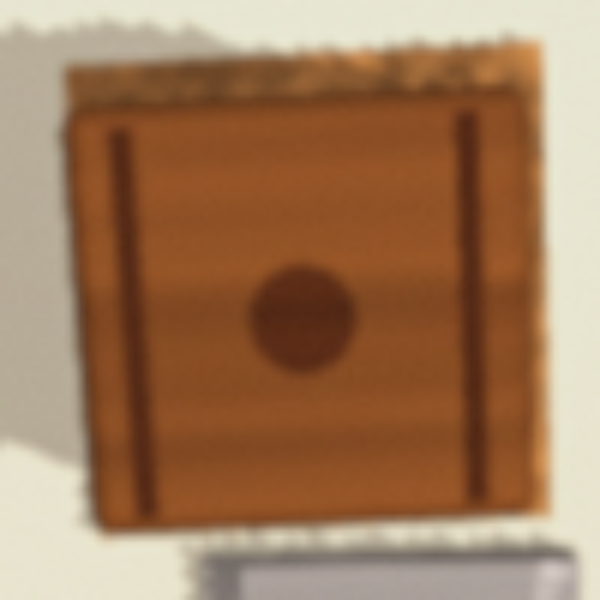

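Run:
```python
from cell import arm
from h import *
import pickle
s=pickle.load(open('w5.pkl','rb')); c=cam(arm,'wrist',s)
q=np.array([(68,112),(522,92),(535,512),(100,530),(302,318)])/6+[260,115]-.4
w=onplane(c,q,.077)*1000;print(w.round(1)); print('mean',w[:4].mean(0))
print('edges',[np.round((np.hypot(*(w[(i+1)%4]-w[i])),np.degrees(np.arctan2(*(w[(i+1)%4]-w[i])[::-1]))),1) for i in range(4)])
go(arm,[w[:4,0].mean()/1000,w[:4,1].mean()/1000,.06],25)
```

```text
[[505.5  52.4]
 [557.1  77.3]
 [581.1  29.5]
 [528.9   4.3]
 [542.8  40.5]]
mean [543.18490492  40.88699676]
edges [array([57.3, 25.7]), array([ 53.5, -63.3]), array([  58. , -154.2]), array([ 53.6, 115.9])]
t 12.07 pos [ 0.57   -0.0116  0.2003] yaw 23.34 tool shift cm [-0.28 14.05  5.84] w 0.87 F [-0.2  0.3 -0.5]
turn [-0.004 -0.029 -0.007] shift in new axes [-0.21 14.03  5.89]
```

Request:
move_arm --series '[{"x":-0.2,"y":0,"z":3,"rx":0,"ry":-0.04,"rz":-0.007},{"x":0,"y":2,"z":2.9,"rx":0,"ry":0,"rz":0},{"x":0,"y":2,"z":0,"rx":0,"ry":0,"rz":0},{"x":0,"y":2,"z":0,"rx":0,"ry":0,"rz":0},{"x":0,"y":0,"z":0,"rx":0,"ry":0,"rz":0},{"x":0,"y":0,"z":0,"rx":0,"ry":0,"rz":0}]'

```text
clock: 12.82
position: [0.5431, 0.033, 0.1401]
ee_rot: [-1.544, -0.335, 0.335]
force: [-0.0, -0.4, -0.6]
width: 0.871
```

Run:
```python
from cell import arm
from h import *
go(arm,[.5432,.0408,.057],25.8)
```

```text
t 12.82 pos [0.5431 0.033  0.1401] yaw 24.49 tool shift cm [0.33 8.31 0.7 ] w 0.871 F [-0.  -0.4 -0.6]
turn [-0.001 -0.023  0.   ] shift in new axes [0.35 8.31 0.7 ]
```

Request:
move_arm --series '[{"x":0.35,"y":0,"z":0.7,"rx":0,"ry":-0.023,"rz":0},{"x":0,"y":2,"z":0,"rx":0,"ry":0,"rz":0},{"x":0,"y":2,"z":0,"rx":0,"ry":0,"rz":0},{"x":0,"y":1,"z":0,"rx":0,"ry":0,"rz":0},{"x":0,"y":0,"z":0,"rx":0,"ry":0,"rz":0},{"x":0,"y":0,"z":0,"rx":0,"ry":0,"rz":0}]'

```text
clock: 13.58
position: [0.5469, 0.0426, 0.0932]
ee_rot: [-1.54, -0.362, 0.35]
force: [-0.0, -0.3, 0.7]
width: 0.873
```

Run:
```python
from cell import arm
from h import *
go(arm,[.5432,.0408,.057],25.8)
```

```text
t 13.57 pos [0.5469 0.0426 0.0932] yaw 26.01 tool shift cm [-0.44  3.61  0.  ] w 0.873 F [-0.  -0.3  0.7]
turn [0.    0.004 0.008] shift in new axes [-0.41  3.62 -0.  ]
```

Request:
move_arm --series '[{"x":-0.35,"y":0.6,"z":0,"rx":0,"ry":0,"rz":0.008},{"x":0,"y":1.5,"z":0,"rx":0,"ry":0,"rz":0},{"x":0,"y":1.3,"z":0,"rx":0,"ry":0,"rz":0},{"x":0,"y":0,"z":0,"rx":0,"ry":0,"rz":0},{"x":0,"y":0,"z":0,"rx":0,"ry":0,"rz":0}]'

```text
clock: 14.2
position: [0.5438, 0.041, 0.0572]
ee_rot: [-1.542, -0.356, 0.356]
force: [0.1, -0.2, 1.4]
width: 0.876
```

Run:
```python
from cell import arm
from h import *
go(arm,[.5432,.0408,.057],25.8)
```

```text
t 14.2 pos [0.5438 0.041  0.0572] yaw 26.01 tool shift cm [-0.06  0.02  0.01] w 0.876 F [ 0.1 -0.2  1.4]
turn [0.    0.004 0.   ] shift in new axes [-0.06  0.02  0.01]
```

Request:
move_arm --series '[{"x":0,"y":0,"z":0,"rx":0,"ry":0,"rz":0},{"x":0,"y":0,"z":0,"rx":0,"ry":0,"rz":0},{"x":0,"y":0,"z":0,"rx":0,"ry":0,"rz":0},{"x":0,"y":0,"z":0,"rx":0,"ry":0,"rz":0}]' --jaw 5 --newtons 15

```text
clock: 14.7
position: [0.5441, 0.041, 0.0578]
ee_rot: [-1.542, -0.357, 0.355]
force: [-0.5, 0.9, -1.6]
width: 0.653
```

Request:
move_arm --series '[{"x":0,"y":-1.5,"z":0,"rx":0,"ry":0,"rz":0},{"x":0,"y":-3,"z":0,"rx":0,"ry":0,"rz":0},{"x":0,"y":-3,"z":0,"rx":0,"ry":0,"rz":0},{"x":0,"y":-3,"z":0,"rx":0,"ry":0,"rz":0},{"x":0,"y":0,"z":0,"rx":0,"ry":0.155,"rz":0},{"x":0,"y":0,"z":0,"rx":0,"ry":0.165,"rz":0},{"x":0,"y":0,"z":0,"rx":0,"ry":0,"rz":0}]'

```text
clock: 15.58
position: [0.5445, 0.0405, 0.1726]
ee_rot: [-1.567, -0.102, 0.095]
force: [-0.1, 0.1, -1.4]
width: 0.653
```

Run:
```python
from cell import arm
from h import *
go(arm,[.490,-.249,None],7.2)
```

```text
t 15.57 pos [0.5445 0.0405 0.1726] yaw 7.18 tool shift cm [ -9.02  -0.07 -28.04] w 0.653 F [-0.1  0.1 -1.4]
turn [-0.001 -0.     0.005] shift in new axes [ -9.03   0.   -28.04]
```

Request:
move_arm --series '[{"x":-1.3,"y":0,"z":-4,"rx":0,"ry":0,"rz":0.005},{"x":-1.3,"y":0,"z":-4,"rx":0,"ry":0,"rz":0},{"x":-1.3,"y":0,"z":-4,"rx":0,"ry":0,"rz":0},{"x":-1.3,"y":0,"z":-4,"rx":0,"ry":0,"rz":0},{"x":-1.3,"y":0,"z":-4,"rx":0,"ry":0,"rz":0},{"x":-1.3,"y":0,"z":-4,"rx":0,"ry":0,"rz":0},{"x":-1.2,"y":0,"z":-3,"rx":0,"ry":0,"rz":0},{"x":0,"y":0,"z":0,"rx":0,"ry":0,"rz":0},{"x":0,"y":0,"z":0,"rx":0,"ry":0,"rz":0}]'

```text
clock: 16.7
position: [0.4914, -0.247, 0.1758]
ee_rot: [-1.566, -0.132, 0.129]
force: [-0.3, 0.1, -1.9]
width: 0.653
```

Run:
```python
from cell import arm
from h import *
go(arm,[.490,-.249,None],7.2)
s=arm.observe()
cv2.imwrite('pics/t6.png',arm.get_image('top'))
```

```text
t 16.7 pos [ 0.4914 -0.247   0.1758] yaw 9.49 tool shift cm [-0.17 -0.   -0.17] w 0.653 F [-0.3  0.1 -1.9]
turn [-0.001  0.04   0.002] shift in new axes [-0.16  0.   -0.18]
```

View pics/t6.png

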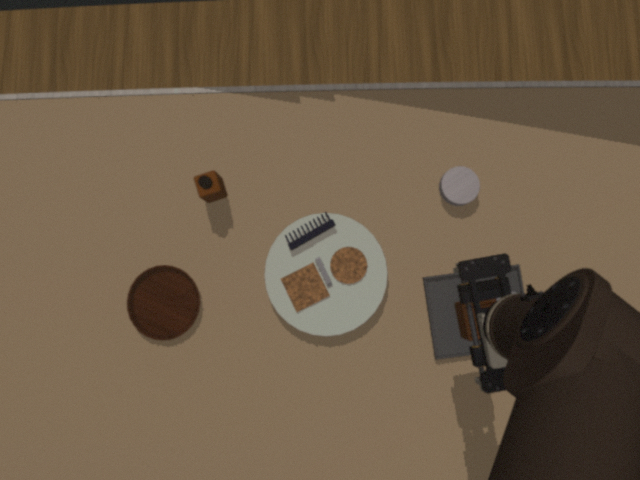

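Request:
move_arm --series '[{"x":-0.1,"y":3,"z":-0.1,"rx":0,"ry":0.04,"rz":0},{"x":0,"y":3,"z":0,"rx":0,"ry":0,"rz":0},{"x":0,"y":3,"z":0,"rx":0,"ry":0,"rz":0},{"x":0,"y":2,"z":0,"rx":0,"ry":0,"rz":0},{"x":0,"y":1,"z":0,"rx":0,"ry":0,"rz":0},{"x":0,"y":0,"z":0,"rx":0,"ry":0,"rz":0},{"x":0,"y":0,"z":0,"rx":0,"ry":0,"rz":0}]'

```text
clock: 17.62
position: [0.4956, -0.2402, 0.054]
ee_rot: [-1.565, -0.117, 0.108]
force: [0.2, -0.5, -1.4]
width: 0.653
```

Run:
```python
from cell import arm
from h import *
go(arm,[.490,-.249,.0358],7.2)
```

```text
t 17.62 pos [ 0.4956 -0.2402  0.054 ] yaw 8.21 tool shift cm [-0.69  1.82 -0.8 ] w 0.653 F [ 0.2 -0.5 -1.4]
turn [-0.003  0.018  0.006] shift in new axes [-0.66  1.82 -0.81]
```

Request:
move_arm --series '[{"x":-0.5,"y":0.5,"z":-0.8,"rx":0,"ry":0.018,"rz":0.006},{"x":0,"y":0.8,"z":0,"rx":0,"ry":0,"rz":0},{"x":0,"y":0.4,"z":0,"rx":0,"ry":0,"rz":0},{"x":0,"y":0,"z":0,"rx":0,"ry":0,"rz":0},{"x":0,"y":0,"z":0,"rx":0,"ry":0,"rz":0}]'

```text
clock: 18.25
position: [0.4922, -0.25, 0.0371]
ee_rot: [-1.567, -0.098, 0.096]
force: [1.6, -0.5, -1.5]
width: 0.656
```

Run:
```python
from cell import arm
from h import *
go(arm,[.490,-.249,.0358],7.2)
```

```text
t 18.25 pos [ 0.4922 -0.25    0.0371] yaw 7.09 tool shift cm [-0.21  0.13  0.13] w 0.656 F [ 1.6 -0.5 -1.5]
turn [-0.002 -0.002  0.001] shift in new axes [-0.21  0.13  0.13]
```

Request:
move_arm --series '[{"x":0,"y":0.15,"z":0,"rx":0,"ry":0,"rz":0},{"x":0,"y":0,"z":0,"rx":0,"ry":0,"rz":0}]'

```text
clock: 18.5
position: [0.4925, -0.25, 0.0358]
ee_rot: [-1.567, -0.099, 0.096]
force: [-0.4, 0.7, -1.2]
width: 0.65
```

Request:
move_arm --series '[{"x":0,"y":0,"z":0,"rx":0,"ry":0,"rz":0},{"x":0,"y":0,"z":0,"rx":0,"ry":0,"rz":0},{"x":0,"y":0,"z":0,"rx":0,"ry":0,"rz":0},{"x":0,"y":0,"z":0,"rx":0,"ry":0,"rz":0}]' --jaw 8

```text
clock: 19.0
position: [0.4928, -0.25, 0.0361]
ee_rot: [-1.567, -0.099, 0.096]
force: [-0.3, 0.7, -0.3]
width: 0.869
```

Request:
move_arm --series '[{"x":0,"y":-2,"z":0,"rx":0,"ry":0,"rz":0},{"x":0,"y":-4,"z":0,"rx":0,"ry":0,"rz":0},{"x":0,"y":-4,"z":0,"rx":0,"ry":0,"rz":0},{"x":0,"y":-4,"z":0,"rx":0,"ry":-0.165,"rz":0},{"x":0,"y":0,"z":0,"rx":0,"ry":-0.155,"rz":0},{"x":0,"y":0,"z":0,"rx":0,"ry":0,"rz":0}]'

```text
clock: 19.75
position: [0.4921, -0.2501, 0.1803]
ee_rot: [-1.54, -0.355, 0.353]
force: [-0.2, -0.6, -0.8]
width: 0.873
```

Run:
```python
from cell import arm
from h import *
import pickle
a=cv2.medianBlur(cv2.imread('pics/t6.png'),3); c=cam(arm,'top')
H,S,V=cv2.split(cv2.cvtColor(a,cv2.COLOR_BGR2HSV)); y,x=np.mgrid[:480,:640]
T=((S>85)&((x-327)**2+(y-273)**2<55**2)&(y>240)).astype(np.uint8)
for ct in cv2.findContours(T,cv2.RETR_EXTERNAL,cv2.CHAIN_APPROX_NONE)[0]:
    if cv2.contourArea(ct)<400: continue
    w=(onplane(c,ct.reshape(-1,2),.027)*1000).astype(np.float32); print(cv2.minAreaRect(w),cv2.fitEllipse(w)[:2])
go(arm,[.571-0+.0,.003,.15],25)
```

```text
((545.0142211914062, 39.08100128173828), (70.51029968261719, 69.8906021118164), 26.14060401916504) ((545.2930908203125, 39.31818389892578), (80.0165786743164, 80.89628601074219))
((586.9727783203125, -44.60303497314453), (68.0389633178711, 68.37016296386719), 44.337162017822266) ((586.8577880859375, -45.10801696777344), (67.70862579345703, 68.70144653320312))
t 19.75 pos [ 0.4921 -0.2501  0.1803] yaw 25.87 tool shift cm [18.13  3.07 19.33] w 0.873 F [-0.2 -0.6 -0.8]
turn [-0.001  0.015  0.002] shift in new axes [17.84  3.03 19.6 ]
```

Request:
move_arm --series '[{"x":0,"y":0,"z":0,"rx":0,"ry":-0.171,"rz":0},{"x":0,"y":0,"z":0,"rx":0,"ry":-0.171,"rz":0},{"x":0,"y":0,"z":0,"rx":0,"ry":-0.171,"rz":0},{"x":0,"y":0,"z":0,"rx":0,"ry":-0.171,"rz":0},{"x":0,"y":0,"z":0,"rx":0,"ry":-0.171,"rz":0},{"x":0,"y":0,"z":0,"rx":0,"ry":-0.171,"rz":0},{"x":0,"y":0,"z":0,"rx":0,"ry":-0.171,"rz":0},{"x":0,"y":0,"z":0,"rx":0,"ry":-0.171,"rz":0},{"x":0,"y":0,"z":0,"rx":0,"ry":-0.171,"rz":0},{"x":0,"y":0,"z":0,"rx":0,"ry":0,"rz":0}]' --jaw 4

```text
clock: 21.0
position: [0.4883, -0.2489, 0.1735]
ee_rot: [-0.964, -1.512, 1.512]
force: [-1.0, -0.2, -0.3]
width: 0.438
```

Run:
```python
from cell import arm
from h import *
go(arm,[.61,.02,.15],114)
```

```text
t 21.0 pos [ 0.4883 -0.2489  0.1735] yaw 114.34 tool shift cm [ 19.46   2.4  -22.19] w 0.438 F [-1.  -0.2 -0.3]
turn [-0.007  0.006  0.01 ] shift in new axes [ 19.61   2.35 -22.06]
```

Request:
move_arm --series '[{"x":3.2,"y":0,"z":-3.7,"rx":0,"ry":0,"rz":0.01},{"x":3.2,"y":0,"z":-3.7,"rx":0,"ry":0,"rz":0},{"x":3.2,"y":0,"z":-3.7,"rx":0,"ry":0,"rz":0},{"x":3.2,"y":0,"z":-3.7,"rx":0,"ry":0,"rz":0},{"x":3.2,"y":0,"z":-3.7,"rx":0,"ry":0,"rz":0},{"x":3,"y":0,"z":-3.5,"rx":0,"ry":0,"rz":0},{"x":0,"y":0,"z":0,"rx":0,"ry":0,"rz":0},{"x":0,"y":0,"z":0,"rx":0,"ry":0,"rz":0}]'

```text
clock: 22.0
position: [0.6176, 0.019, 0.1678]
ee_rot: [-1.004, -1.463, 1.48]
force: [-0.7, -0.1, -0.5]
width: 0.436
```

Run:
```python
from cell import arm
from h import *
import pickle
go(arm,[.5705,.0042,.06],114)
s=arm.observe(); pickle.dump(s,open('w7.pkl','wb'))
cv2.imwrite('pics/w7.png',arm.get_image('wrist'))
cv2.imwrite('pics/s7.png',arm.get_image('scene'))
c=cam(arm,'wrist',s); print(proj(c,[.5705,.0042,.034]))
```

```text
t 22.0 pos [0.6176 0.019  0.1678] yaw 110.99 tool shift cm [ 0.29 10.85  4.78] w 0.436 F [-0.7 -0.1 -0.5]
turn [-0.013 -0.053  0.002] shift in new axes [ 0.57 10.78  4.9 ]
[[316.77067273 178.05553785]]
```

View pics/w7.png

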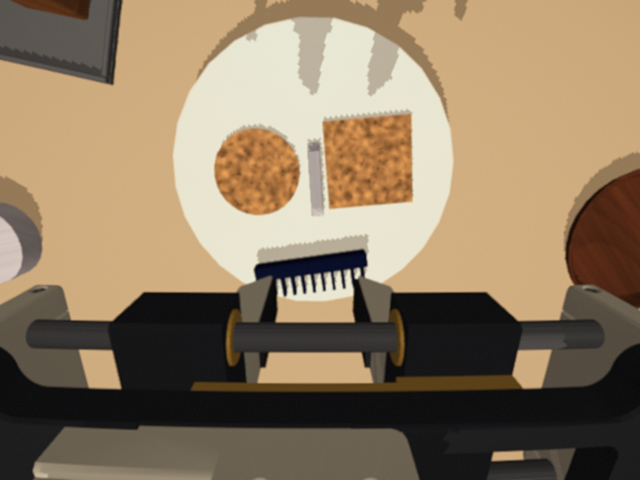

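View pics/s7.png

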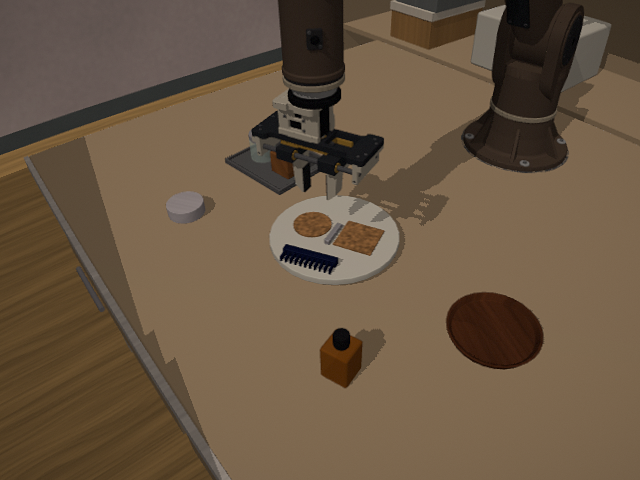

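Run:
```python
from cell import arm
from h import *
import pickle
s=pickle.load(open('w7.pkl','rb')); a=cv2.medianBlur(cv2.imread('pics/w7.png'),3); c=cam(arm,'wrist',s)
H,S,V=cv2.split(cv2.cvtColor(a,cv2.COLOR_BGR2HSV)); y,x=np.mgrid[:480,:640]
for n,m,z,rect in [('rpad',(S>85)&((x-257)**2+(y-170)**2<50**2),.027,0),('spad',(S>85)&(abs(x-368)<50)&(abs(y-160)<55),.027,1),('clip',(S<60)&(V<222)&(abs(x-316)<11)&(y>138)&(y<222),.034,1)]:
    ct=max(cv2.findContours(m.astype(np.uint8),cv2.RETR_EXTERNAL,cv2.CHAIN_APPROX_NONE)[0],key=cv2.contourArea).reshape(-1,2)
    w=(onplane(c,ct,z)*1000).astype(np.float32); print(n,ct.min(0),ct.max(0),cv2.minAreaRect(w) if rect else cv2.fitEllipse(w))
```

```text
rpad [214 128] [299 214] ((584.7569580078125, -44.30243682861328), (70.46233367919922, 70.85614776611328), 99.3092269897461)
spad [323 114] [412 208] ((543.5570068359375, 39.89632034301758), (71.69027709960938, 71.47702026367188), 26.19708824157715)
clip [307 139] [325 215] ((570.39697265625, 4.295434951782227), (62.11005401611328, 14.111202239990234), 24.554386138916016)
```

Request:
move_arm --series '[{"x":0.3,"y":0,"z":2.4,"rx":-0.013,"ry":-0.062,"rz":0},{"x":0.3,"y":0,"z":2.4,"rx":0,"ry":0,"rz":0},{"x":0,"y":2.5,"z":0,"rx":0,"ry":0,"rz":0},{"x":0,"y":2.5,"z":0,"rx":0,"ry":0,"rz":0},{"x":0,"y":2,"z":0,"rx":0,"ry":0,"rz":0},{"x":0,"y":0,"z":0,"rx":0,"ry":0,"rz":0},{"x":0,"y":0,"z":0,"rx":0,"ry":0,"rz":0}]' --jaw 3

```text
clock: 22.98
position: [0.568, -0.0042, 0.0989]
ee_rot: [-0.99, -1.505, 1.502]
force: [0.4, 0.6, 1.0]
width: 0.331
```

Run:
```python
from cell import arm
from h import *
go(arm,[.5704,.0043,.047],114.6)
```

```text
t 22.98 pos [ 0.568  -0.0042  0.0989] yaw 113.37 tool shift cm [ 0.69  5.19 -0.54] w 0.331 F [0.4 0.6 1. ]
turn [ 0.002 -0.022 -0.001] shift in new axes [ 0.67  5.19 -0.57]
```

Request:
move_arm --series '[{"x":0.65,"y":0,"z":-0.55,"rx":0,"ry":-0.022,"rz":0},{"x":0,"y":0,"z":0,"rx":0,"ry":0,"rz":0},{"x":0,"y":1,"z":0,"rx":0,"ry":0,"rz":0},{"x":0,"y":1,"z":0,"rx":0,"ry":0,"rz":0},{"x":0,"y":0,"z":0,"rx":0,"ry":0,"rz":0}]'

```text
clock: 23.6
position: [0.5718, 0.0047, 0.0794]
ee_rot: [-0.978, -1.523, 1.517]
force: [0.3, -0.1, -0.3]
width: 0.324
```

Run:
```python
from cell import arm
from h import *
go(arm,[.5704,.0043,.047],114.6)
cv2.imwrite('pics/w8.png',arm.get_image('wrist'))
```

```text
t 23.6 pos [0.5718 0.0047 0.0794] yaw 114.69 tool shift cm [0.03 3.24 0.16] w 0.324 F [ 0.3 -0.1 -0.3]
turn [ 0.005  0.002 -0.002] shift in new axes [0.02 3.24 0.14]
```

View pics/w8.png

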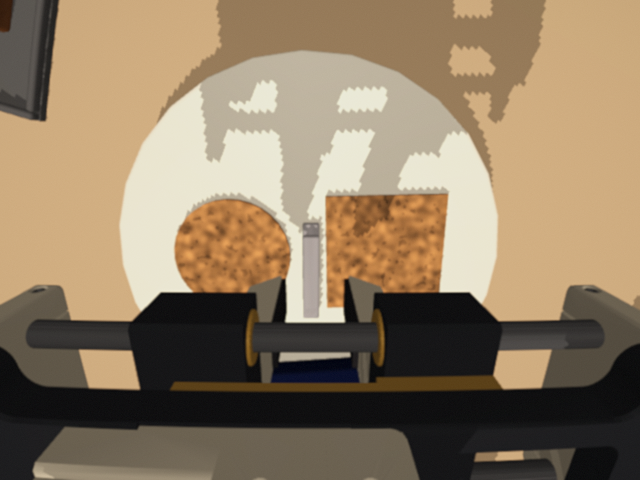

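Request:
move_arm --series '[{"x":0,"y":1,"z":0.1,"rx":0,"ry":0,"rz":0},{"x":0,"y":1,"z":0,"rx":0,"ry":0,"rz":0},{"x":0,"y":0.8,"z":0,"rx":0,"ry":0,"rz":0},{"x":0,"y":0,"z":0,"rx":0,"ry":0,"rz":0},{"x":0,"y":0,"z":0,"rx":0,"ry":0,"rz":0}]'

```text
clock: 24.28
position: [0.5711, 0.004, 0.0494]
ee_rot: [-0.978, -1.523, 1.517]
force: [0.9, 0.4, 0.5]
width: 0.327
```

Run:
```python
from cell import arm
from h import *
go(arm,[.5704,.0043,.047],114.6)
```

```text
t 24.27 pos [0.5711 0.004  0.0494] yaw 114.67 tool shift cm [0.05 0.24 0.05] w 0.327 F [0.9 0.4 0.5]
turn [ 0.005  0.001 -0.002] shift in new axes [0.05 0.24 0.05]
```

Request:
move_arm --series '[{"x":0.05,"y":0.22,"z":0,"rx":0,"ry":0,"rz":0},{"x":0,"y":0,"z":0,"rx":0,"ry":0,"rz":0}]'

```text
clock: 24.52
position: [0.5712, 0.0046, 0.0475]
ee_rot: [-0.979, -1.524, 1.517]
force: [0.4, 0.4, -0.4]
width: 0.329
```

Request:
move_arm --series '[{"x":0,"y":0,"z":0,"rx":0,"ry":0,"rz":0},{"x":0,"y":0,"z":0,"rx":0,"ry":0,"rz":0},{"x":0,"y":0,"z":0,"rx":0,"ry":0,"rz":0},{"x":0,"y":0,"z":0,"rx":0,"ry":0,"rz":0}]' --jaw 0.4 --newtons 15

```text
clock: 25.02
position: [0.5714, 0.0046, 0.0479]
ee_rot: [-0.98, -1.524, 1.516]
force: [-0.5, -0.2, -0.6]
width: 0.1
```

Request:
move_arm --series '[{"x":0,"y":-1.5,"z":0,"rx":0,"ry":0,"rz":0},{"x":0,"y":-3,"z":0,"rx":0,"ry":0,"rz":0},{"x":0,"y":-3,"z":0,"rx":0,"ry":0,"rz":0},{"x":0,"y":-1.5,"z":0,"rx":0,"ry":0,"rz":0},{"x":0,"y":0,"z":0,"rx":0,"ry":0,"rz":0}]'

```text
clock: 25.65
position: [0.5709, 0.0045, 0.1433]
ee_rot: [-0.98, -1.525, 1.516]
force: [-0.4, 0.8, 0.4]
width: 0.106
```

Run:
```python
from cell import arm
from h import *
go(arm,[.5164,.3209,None],114.6)
cv2.imwrite('pics/w9.png',arm.get_image('wrist'))
```

```text
t 25.65 pos [0.5709 0.0045 0.1433] yaw 114.66 tool shift cm [ 3.103e+01 -2.000e-02 -8.250e+00] w 0.106 F [-0.4  0.8  0.4]
turn [ 0.007  0.001 -0.003] shift in new axes [31.04  0.   -8.22]
```

View pics/w9.png

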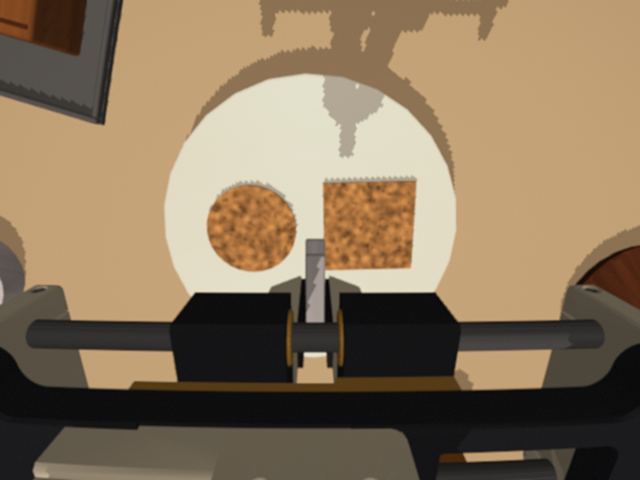

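Request:
move_arm --series '[{"x":4.4,"y":0,"z":-1.15,"rx":0,"ry":0,"rz":0},{"x":4.4,"y":0,"z":-1.15,"rx":0,"ry":0,"rz":0},{"x":4.4,"y":0,"z":-1.15,"rx":0,"ry":0,"rz":0},{"x":4.4,"y":0,"z":-1.15,"rx":0,"ry":0,"rz":0},{"x":4.4,"y":0,"z":-1.15,"rx":0,"ry":0,"rz":0},{"x":4.4,"y":0,"z":-1.15,"rx":0,"ry":0,"rz":0},{"x":3,"y":0,"z":-0.8,"rx":0,"ry":0,"rz":0},{"x":0,"y":0,"z":0,"rx":0,"ry":0,"rz":0},{"x":0,"y":0,"z":0,"rx":0,"ry":0,"rz":0}]'

```text
clock: 26.82
position: [0.5116, 0.3092, 0.13]
ee_rot: [-0.973, -1.506, 1.526]
force: [0.1, -0.2, -1.1]
width: 0.101
```

Run:
```python
from cell import arm
from h import *
go(arm,[.5164,.3209,.0285],114.6)
cv2.imwrite('pics/w10.png',arm.get_image('wrist'))
```

```text
t 26.82 pos [0.5116 0.3092 0.13  ] yaw 114.51 tool shift cm [ 0.91 10.13 -1.03] w 0.101 F [ 0.1 -0.2 -1.1]
turn [-0.011 -0.002 -0.004] shift in new axes [ 0.86 10.15 -0.92]
```

View pics/w10.png

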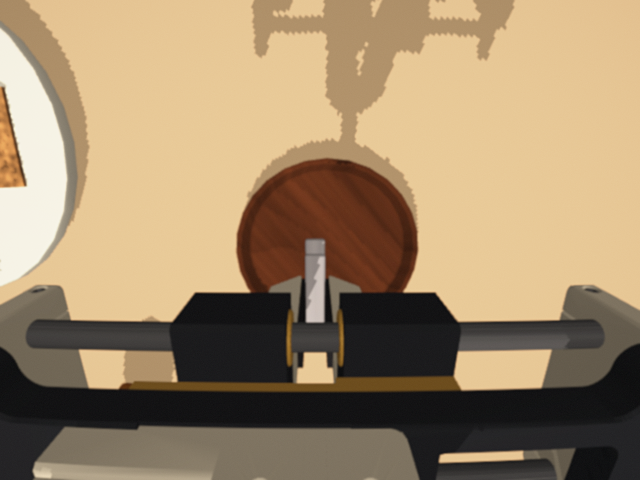

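Request:
move_arm --series '[{"x":0.8,"y":2.5,"z":-0.9,"rx":-0.011,"ry":0,"rz":-0.004},{"x":0,"y":2.5,"z":0,"rx":0,"ry":0,"rz":0},{"x":0,"y":2,"z":0,"rx":0,"ry":0,"rz":0},{"x":0,"y":1,"z":0,"rx":0,"ry":0,"rz":0},{"x":0,"y":0,"z":0,"rx":0,"ry":0,"rz":0},{"x":0,"y":0,"z":0,"rx":0,"ry":0,"rz":0}]'

```text
clock: 27.62
position: [0.5197, 0.3132, 0.0483]
ee_rot: [-0.985, -1.511, 1.511]
force: [-0.2, 0.4, 0.2]
width: 0.105
```

Run:
```python
from cell import arm
from h import *
go(arm,[.5164,.3209,.0285],114.6)
```

```text
t 27.62 pos [0.5197 0.3132 0.0483] yaw 113.94 tool shift cm [ 0.84  1.97 -0.01] w 0.105 F [-0.2  0.4  0.2]
turn [ 0.001 -0.012 -0.002] shift in new axes [ 0.83  1.98 -0.02]
```

Request:
move_arm --series '[{"x":0.6,"y":0.7,"z":0,"rx":0,"ry":0,"rz":0},{"x":0,"y":0.7,"z":0,"rx":0,"ry":0,"rz":0},{"x":0,"y":0.4,"z":0,"rx":0,"ry":0,"rz":0},{"x":0,"y":0,"z":0,"rx":0,"ry":0,"rz":0},{"x":0,"y":0,"z":0,"rx":0,"ry":0,"rz":0}]'

```text
clock: 28.25
position: [0.5177, 0.3199, 0.0304]
ee_rot: [-0.985, -1.513, 1.509]
force: [0.4, 0.5, -0.5]
width: 0.104
```

Request:
move_arm --series '[{"x":0,"y":0.2,"z":0,"rx":0,"ry":0,"rz":0},{"x":0,"y":0,"z":0,"rx":0,"ry":0,"rz":0}]'

```text
clock: 28.5
position: [0.5179, 0.3199, 0.0285]
ee_rot: [-0.985, -1.513, 1.509]
force: [-0.9, -0.2, -0.9]
width: 0.103
```

Request:
move_arm --series '[{"x":0,"y":0,"z":0,"rx":0,"ry":0,"rz":0},{"x":0,"y":0,"z":0,"rx":0,"ry":0,"rz":0},{"x":0,"y":0,"z":0,"rx":0,"ry":0,"rz":0},{"x":0,"y":0,"z":0,"rx":0,"ry":0,"rz":0}]' --jaw 3

```text
clock: 29.0
position: [0.5181, 0.3199, 0.0287]
ee_rot: [-0.986, -1.514, 1.508]
force: [-0.3, -0.3, 0.7]
width: 0.332
```

Request:
move_arm --series '[{"x":0,"y":-1.5,"z":0,"rx":0,"ry":0,"rz":0},{"x":0,"y":-4,"z":0,"rx":0,"ry":0,"rz":0},{"x":0,"y":-5,"z":0,"rx":0,"ry":0,"rz":0},{"x":0,"y":-4,"z":0,"rx":0,"ry":0,"rz":0},{"x":0,"y":0,"z":0,"rx":0,"ry":0,"rz":0}]'

```text
clock: 29.62
position: [0.5177, 0.32, 0.1823]
ee_rot: [-0.986, -1.515, 1.507]
force: [0.5, -0.1, -0.8]
width: 0.324
```

Run:
```python
from cell import arm
from h import *
go(arm,[.501,-.338,.16],7.2)
cv2.imwrite('pics/w11.png',arm.get_image('wrist'))
cv2.imwrite('pics/t11.png',arm.get_image('top'))
```

```text
t 29.62 pos [0.5177 0.32   0.1823] yaw 113.94 tool shift cm [-59.46   2.11  28.24] w 0.324 F [ 0.5 -0.1 -0.8]
turn [0.005 1.863 0.005] shift in new axes [ -9.9    2.23 -65.07]
```

View pics/w11.png

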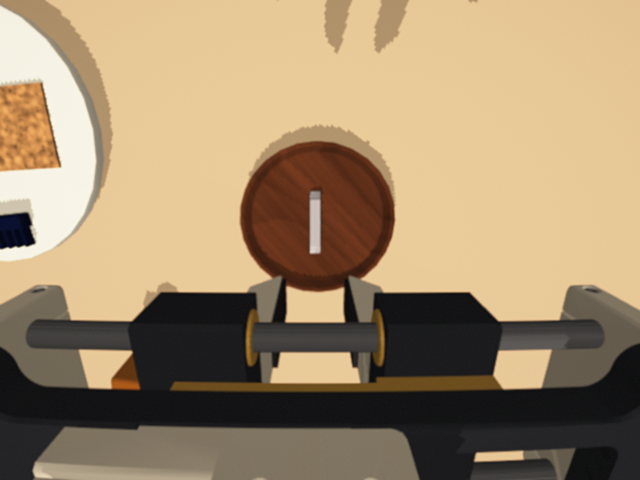

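View pics/t11.png

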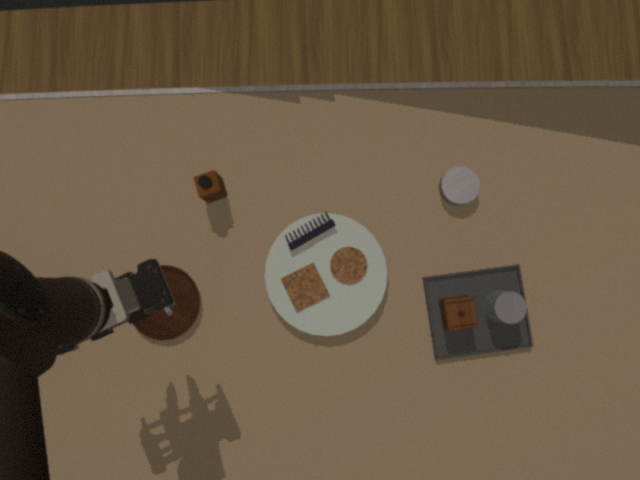

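Request:
move_arm --series '[{"x":-4.8,"y":0,"z":2.4,"rx":0,"ry":0,"rz":0},{"x":-4.8,"y":0,"z":2.4,"rx":0,"ry":0,"rz":0},{"x":-4.8,"y":0,"z":2.4,"rx":0,"ry":0,"rz":0},{"x":-4.8,"y":0,"z":2.4,"rx":0,"ry":0,"rz":0},{"x":-4.8,"y":0,"z":2.4,"rx":0,"ry":0,"rz":0},{"x":-4.8,"y":0,"z":2.4,"rx":0,"ry":0,"rz":0},{"x":-4.8,"y":0,"z":2.4,"rx":0,"ry":0,"rz":0},{"x":-4.8,"y":0,"z":2.4,"rx":0,"ry":0,"rz":0},{"x":-4.8,"y":0,"z":2.4,"rx":0,"ry":0,"rz":0},{"x":-4.8,"y":0,"z":2.4,"rx":0,"ry":0,"rz":0},{"x":0,"y":0,"z":0,"rx":0,"ry":0,"rz":0}]' --jaw 8

```text
clock: 31.1
position: [0.4823, -0.2335, 0.1683]
ee_rot: [-0.964, -1.495, 1.521]
force: [0.1, 0.1, 0.5]
width: 0.872
```

Request:
move_arm --series '[{"x":0,"y":0,"z":0,"rx":0,"ry":0.169,"rz":0},{"x":0,"y":0,"z":0,"rx":0,"ry":0.169,"rz":0},{"x":0,"y":0,"z":0,"rx":0,"ry":0.169,"rz":0},{"x":0,"y":0,"z":0,"rx":0,"ry":0.169,"rz":0},{"x":0,"y":0,"z":0,"rx":0,"ry":0.169,"rz":0},{"x":0,"y":0,"z":0,"rx":0,"ry":0.169,"rz":0},{"x":0,"y":0,"z":0,"rx":0,"ry":0.169,"rz":0},{"x":0,"y":0,"z":0,"rx":0,"ry":0.169,"rz":0},{"x":0,"y":0,"z":0,"rx":0,"ry":0.169,"rz":0},{"x":0,"y":0,"z":0,"rx":0,"ry":0.169,"rz":0},{"x":0,"y":0,"z":0,"rx":0,"ry":0.169,"rz":0},{"x":0,"y":0,"z":0,"rx":0,"ry":0,"rz":0}]'

```text
clock: 32.6
position: [0.4746, -0.2185, 0.1555]
ee_rot: [-1.56, -0.027, 0.1]
force: [-0.4, 0.1, 0.3]
width: 0.873
```

Run:
```python
from cell import arm
from h import *
go(arm,[.493,-.2503,.1],7.1)
cv2.imwrite('pics/w12.png',arm.get_image('wrist'))
```

```text
t 32.6 pos [ 0.4746 -0.2185  0.1555] yaw 4.66 tool shift cm [ 1.83  5.43 -3.38] w 0.873 F [-0.4  0.1  0.3]
turn [-0.012 -0.043 -0.046] shift in new axes [ 1.43  5.55 -3.38]
```

View pics/w12.png

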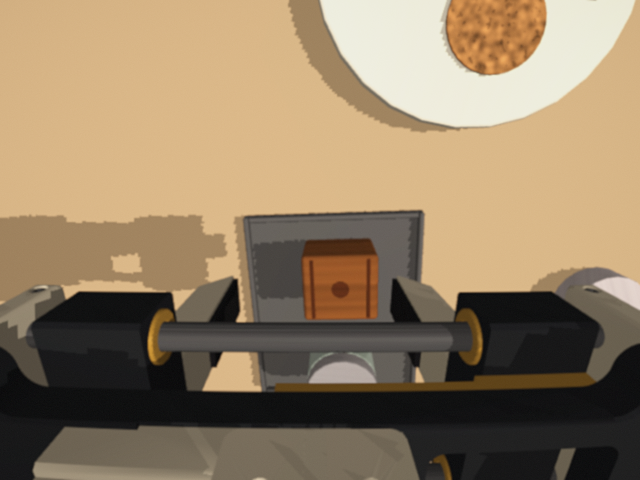

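Request:
move_arm --series '[{"x":0,"y":0,"z":0,"rx":-0.012,"ry":-0.043,"rz":-0.046},{"x":1.4,"y":0,"z":-3.4,"rx":0,"ry":0,"rz":0},{"x":0,"y":0,"z":0,"rx":0,"ry":0,"rz":0},{"x":0,"y":2,"z":0,"rx":0,"ry":0,"rz":0},{"x":0,"y":2,"z":0,"rx":0,"ry":0,"rz":0},{"x":0,"y":1,"z":0,"rx":0,"ry":0,"rz":0},{"x":0,"y":0,"z":0,"rx":0,"ry":0,"rz":0},{"x":0,"y":0,"z":0,"rx":0,"ry":0,"rz":0}]'

```text
clock: 33.65
position: [0.4918, -0.2463, 0.1027]
ee_rot: [-1.563, -0.119, 0.123]
force: [0.6, 0.3, 0.5]
width: 0.868
```

Run:
```python
from cell import arm
from h import *
go(arm,[.493,-.2503,.036],7.1)
```

```text
t 33.65 pos [ 0.4918 -0.2463  0.1027] yaw 8.83 tool shift cm [ 0.07  6.66 -0.45] w 0.868 F [0.6 0.3 0.5]
turn [-0.005  0.03  -0.002] shift in new axes [ 0.07  6.67 -0.41]
```

Request:
move_arm --series '[{"x":0.1,"y":1,"z":-0.4,"rx":-0.005,"ry":0.03,"rz":0},{"x":0,"y":1.8,"z":0,"rx":0,"ry":0,"rz":0},{"x":0,"y":1.8,"z":0,"rx":0,"ry":0,"rz":0},{"x":0,"y":1,"z":0,"rx":0,"ry":0,"rz":0},{"x":0,"y":0,"z":0,"rx":0,"ry":0,"rz":0},{"x":0,"y":0,"z":0,"rx":0,"ry":0,"rz":0}]'

```text
clock: 34.4
position: [0.4935, -0.2504, 0.0427]
ee_rot: [-1.569, -0.095, 0.098]
force: [-0.6, 0.5, 0.9]
width: 0.868
```

Run:
```python
from cell import arm
from h import *
go(arm,[.493,-.2503,.036],7.1)
```

```text
t 34.4 pos [ 0.4935 -0.2504  0.0427] yaw 7.02 tool shift cm [-0.05  0.67  0.01] w 0.868 F [-0.6  0.5  0.9]
turn [ 0.    -0.001 -0.002] shift in new axes [-0.05  0.67  0.01]
```

Request:
move_arm --series '[{"x":0,"y":0.6,"z":0,"rx":0,"ry":0,"rz":0},{"x":0,"y":0,"z":0,"rx":0,"ry":0,"rz":0}]'

```text
clock: 34.65
position: [0.494, -0.2505, 0.037]
ee_rot: [-1.57, -0.096, 0.097]
force: [-0.5, -0.2, -0.6]
width: 0.873
```

Request:
move_arm --series '[{"x":0,"y":0,"z":0,"rx":0,"ry":0,"rz":0},{"x":0,"y":0,"z":0,"rx":0,"ry":0,"rz":0},{"x":0,"y":0,"z":0,"rx":0,"ry":0,"rz":0},{"x":0,"y":0,"z":0,"rx":0,"ry":0,"rz":0}]' --jaw 5

```text
clock: 35.15
position: [0.4942, -0.2506, 0.0374]
ee_rot: [-1.57, -0.097, 0.096]
force: [0.5, 0.4, -1.1]
width: 0.654
```

Request:
move_arm --series '[{"x":0,"y":-1.5,"z":0,"rx":0,"ry":0,"rz":0},{"x":0,"y":-3,"z":0,"rx":0,"ry":0,"rz":0},{"x":0,"y":-4,"z":0,"rx":0,"ry":0,"rz":0},{"x":0,"y":-4,"z":0,"rx":0,"ry":-0.165,"rz":0},{"x":0,"y":0,"z":0,"rx":0,"ry":-0.165,"rz":0},{"x":0,"y":0,"z":0,"rx":0,"ry":0,"rz":0}]'

```text
clock: 35.9
position: [0.4938, -0.2511, 0.171]
ee_rot: [-1.543, -0.361, 0.359]
force: [-0.0, 0.1, -0.4]
width: 0.655
```

Run:
```python
from cell import arm
from h import *
go(arm,[.5438,.040,None],26.1)
```

```text
t 35.9 pos [ 0.4938 -0.2511  0.171 ] yaw 26.29 tool shift cm [17.38 -0.06 23.88] w 0.655 F [-0.   0.1 -0.4]
turn [0.003 0.003 0.   ] shift in new axes [17.3   0.   23.94]
```

Request:
move_arm --series '[{"x":2.9,"y":0,"z":4,"rx":0,"ry":0,"rz":0},{"x":2.9,"y":0,"z":4,"rx":0,"ry":0,"rz":0},{"x":2.9,"y":0,"z":4,"rx":0,"ry":0,"rz":0},{"x":2.9,"y":0,"z":4,"rx":0,"ry":0,"rz":0},{"x":2.9,"y":0,"z":4,"rx":0,"ry":0,"rz":0},{"x":2.3,"y":0,"z":3.2,"rx":0,"ry":0,"rz":0},{"x":0,"y":0,"z":0,"rx":0,"ry":0,"rz":0},{"x":0,"y":0,"z":0,"rx":0,"ry":0,"rz":0}]'

```text
clock: 36.9
position: [0.5451, 0.0368, 0.1705]
ee_rot: [-1.55, -0.328, 0.331]
force: [0.6, 0.0, -0.4]
width: 0.652
```

Run:
```python
from cell import arm
from h import *
go(arm,[.5438,.040,.0594],26.1)
```

```text
t 36.9 pos [0.5451 0.0368 0.1705] yaw 24.05 tool shift cm [ 0.04 11.11  0.39] w 0.652 F [ 0.6  0.  -0.4]
turn [ 0.004 -0.036 -0.003] shift in new axes [ 0.02 11.11  0.34]
```

Request:
move_arm --series '[{"x":0,"y":1,"z":0.2,"rx":0.004,"ry":-0.036,"rz":-0.003},{"x":0,"y":2.5,"z":0,"rx":0,"ry":0,"rz":0},{"x":0,"y":2.5,"z":0,"rx":0,"ry":0,"rz":0},{"x":0,"y":1.5,"z":0,"rx":0,"ry":0,"rz":0},{"x":0,"y":1,"z":0,"rx":0,"ry":0,"rz":0},{"x":0,"y":0,"z":0,"rx":0,"ry":0,"rz":0},{"x":0,"y":0,"z":0,"rx":0,"ry":0,"rz":0}]'

```text
clock: 37.78
position: [0.5447, 0.0312, 0.0849]
ee_rot: [-1.546, -0.345, 0.342]
force: [-0.6, 0.4, -0.7]
width: 0.654
```

Run:
```python
from cell import arm
from h import *
go(arm,[.5438,.040,.0594],26.1)
```

```text
t 37.77 pos [0.5447 0.0312 0.0849] yaw 25.09 tool shift cm [0.29 2.55 0.85] w 0.654 F [-0.6  0.4 -0.7]
turn [ 0.003 -0.018  0.001] shift in new axes [0.31 2.55 0.83]
```

Request:
move_arm --series '[{"x":0.25,"y":0.5,"z":0.8,"rx":0,"ry":-0.018,"rz":0},{"x":0,"y":1,"z":0,"rx":0,"ry":0,"rz":0},{"x":0,"y":0.6,"z":0,"rx":0,"ry":0,"rz":0},{"x":0,"y":0,"z":0,"rx":0,"ry":0,"rz":0},{"x":0,"y":0,"z":0,"rx":0,"ry":0,"rz":0}]'

```text
clock: 38.4
position: [0.5442, 0.0407, 0.0632]
ee_rot: [-1.543, -0.362, 0.357]
force: [0.7, 0.1, -0.8]
width: 0.65
```

Run:
```python
from cell import arm
from h import *
go(arm,[.5438,.040,.0594],26.1)
```

```text
t 38.4 pos [0.5442 0.0407 0.0632] yaw 26.25 tool shift cm [-0.06  0.38 -0.04] w 0.65 F [ 0.7  0.1 -0.8]
turn [0.003 0.003 0.003] shift in new axes [-0.06  0.38 -0.05]
```

Request:
move_arm --series '[{"x":-0.05,"y":0.35,"z":-0.05,"rx":0,"ry":0,"rz":0},{"x":0,"y":0,"z":0,"rx":0,"ry":0,"rz":0}]'

```text
clock: 38.65
position: [0.5442, 0.0398, 0.0598]
ee_rot: [-1.543, -0.362, 0.356]
force: [-0.7, -0.3, -1.4]
width: 0.653
```

Request:
move_arm --series '[{"x":0,"y":0.1,"z":0,"rx":0,"ry":0,"rz":0},{"x":0,"y":0,"z":0,"rx":0,"ry":0,"rz":0}]'

```text
clock: 38.9
position: [0.5445, 0.0397, 0.0595]
ee_rot: [-1.543, -0.363, 0.355]
force: [-0.5, -0.0, -1.0]
width: 0.654
```

Run:
```python
from cell import arm
from h import *
go(arm,[.5438,.040,.0594],26.1)
cv2.imwrite('pics/s13.png',arm.get_image('scene'))
```

```text
t 38.9 pos [0.5445 0.0397 0.0595] yaw 26.22 tool shift cm [-0.05  0.01  0.06] w 0.654 F [-0.5 -0.  -1. ]
turn [0.003 0.002 0.004] shift in new axes [-0.05  0.01  0.06]
```

View pics/s13.png

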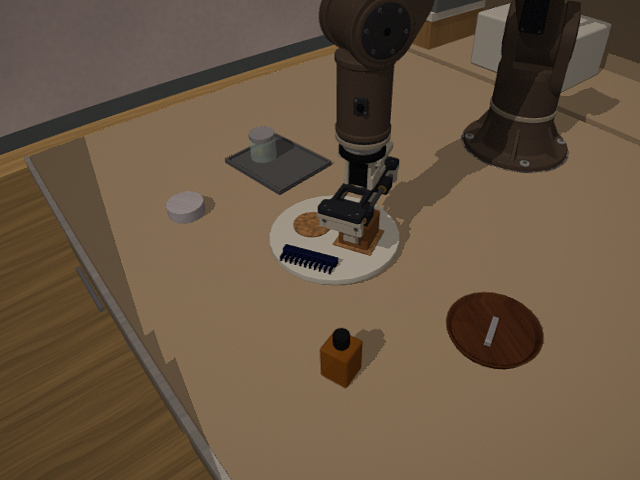

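Cedar is seated on the square pad; release, rise, go to the jar.

Request:
move_arm --series '[{"x":0,"y":0,"z":0,"rx":0,"ry":0,"rz":0},{"x":0,"y":0,"z":0,"rx":0,"ry":0,"rz":0},{"x":0,"y":0,"z":0,"rx":0,"ry":0,"rz":0},{"x":0,"y":0,"z":0,"rx":0,"ry":0,"rz":0}]' --jaw 8

```text
clock: 39.45
position: [0.5447, 0.0397, 0.0595]
ee_rot: [-1.543, -0.363, 0.355]
force: [0.2, 0.8, -0.5]
width: 0.869
```

Request:
move_arm --series '[{"x":0,"y":-1.5,"z":0,"rx":0,"ry":0,"rz":0},{"x":0,"y":-3,"z":0,"rx":0,"ry":0,"rz":0},{"x":0,"y":-4,"z":0,"rx":0,"ry":0,"rz":0},{"x":0,"y":-4,"z":0,"rx":0,"ry":0.165,"rz":0},{"x":0,"y":0,"z":0,"rx":0,"ry":0.165,"rz":0},{"x":0,"y":0,"z":0,"rx":0,"ry":0,"rz":0}]'

```text
clock: 40.2
position: [0.5443, 0.0391, 0.1934]
ee_rot: [-1.569, -0.099, 0.087]
force: [-0.2, 0.1, 0.1]
width: 0.87
```

Run:
```python
from cell import arm
from h import *
go(arm,[.5034,-.3396,.15],7.2)
```

```text
t 40.2 pos [0.5443 0.0391 0.1934] yaw 6.79 tool shift cm [ -8.56   4.29 -37.12] w 0.87 F [-0.2  0.1  0.1]
turn [ 0.001 -0.007  0.008] shift in new axes [ -8.8    4.34 -37.06]
```

Request:
move_arm --series '[{"x":-1.1,"y":0,"z":-4.5,"rx":0,"ry":0,"rz":0.008},{"x":-1.1,"y":0,"z":-4.5,"rx":0,"ry":0,"rz":0},{"x":-1.1,"y":0,"z":-4.5,"rx":0,"ry":0,"rz":0},{"x":-1.1,"y":0,"z":-4.5,"rx":0,"ry":0,"rz":0},{"x":-1.1,"y":0,"z":-4.5,"rx":0,"ry":0,"rz":0},{"x":-1.1,"y":0,"z":-4.5,"rx":0,"ry":0,"rz":0},{"x":-1.1,"y":0,"z":-4.5,"rx":0,"ry":0,"rz":0},{"x":-1,"y":0,"z":-4.5,"rx":0,"ry":0,"rz":0},{"x":0,"y":0,"z":0,"rx":0,"ry":0,"rz":0},{"x":0,"y":0,"z":0,"rx":0,"ry":0,"rz":0}]'

```text
clock: 41.45
position: [0.5038, -0.3395, 0.1939]
ee_rot: [-1.567, -0.125, 0.132]
force: [0.0, 0.0, 0.2]
width: 0.874
```

Run:
```python
from cell import arm
from h import *
import pickle
go(arm,[.5034,-.3396,.1],7.2)
s=arm.observe(); pickle.dump(s,open('w14.pkl','wb'))
cv2.imwrite('pics/w14.png',arm.get_image('wrist'))
c=cam(arm,'wrist',s); print(proj(c,[.5034,-.3396,.067]))
```

```text
t 41.45 pos [ 0.5038 -0.3395  0.1939] yaw 9.37 tool shift cm [-0.    9.39 -0.01] w 0.874 F [0.  0.  0.2]
turn [-0.001  0.038 -0.004] shift in new axes [-0.04  9.39 -0.  ]
[[314.76462773 238.38387399]]
```

View pics/w14.png

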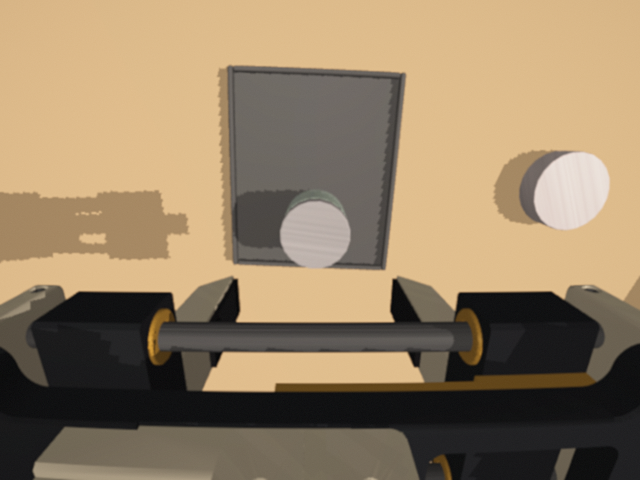

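Run:
```python
from cell import arm
from h import *
import pickle
s=pickle.load(open('w14.pkl','rb')); a=cv2.medianBlur(cv2.imread('pics/w14.png'),3); c=cam(arm,'wrist',s)
H,S,V=cv2.split(cv2.cvtColor(a,cv2.COLOR_BGR2HSV)); y,x=np.mgrid[:480,:640]
m=(S<50)&(V>150)&((x-315)**2+(y-233)**2<40**2)
ct=max(cv2.findContours(m.astype(np.uint8),cv2.RETR_EXTERNAL,cv2.CHAIN_APPROX_NONE)[0],key=cv2.contourArea)
ct=cv2.convexHull(ct).reshape(-1,2); print(ct.min(0),ct.max(0))
w=(onplane(c,ct,.067)*1000).astype(np.float32); print(cv2.minEnclosingCircle(w),cv2.fitEllipse(w))
```

```text
[280 201] [349 267]
((503.43072509765625, -337.3628845214844), 29.64545440673828) ((503.17657470703125, -337.1339416503906), (58.34552001953125, 58.695098876953125), 158.81015014648438)
```

Request:
move_arm --series '[{"x":0,"y":1,"z":0.25,"rx":0,"ry":0.038,"rz":-0.004},{"x":0,"y":3,"z":0,"rx":0,"ry":0,"rz":0},{"x":0,"y":3,"z":0,"rx":0,"ry":0,"rz":0},{"x":0,"y":1.5,"z":0,"rx":0,"ry":0,"rz":0},{"x":0,"y":0,"z":0,"rx":0,"ry":0,"rz":0},{"x":0,"y":0,"z":0,"rx":0,"ry":0,"rz":0}]'

```text
clock: 42.25
position: [0.5056, -0.3303, 0.1059]
ee_rot: [-1.566, -0.102, 0.1]
force: [-0.0, 0.0, 0.3]
width: 0.872
```

Run:
```python
from cell import arm
from h import *
go(arm,[.5033,-.3375,.042],7.2)
```

```text
t 42.25 pos [ 0.5056 -0.3303  0.1059] yaw 7.39 tool shift cm [-0.33  6.38 -0.7 ] w 0.872 F [-0.   0.   0.3]
turn [-0.003  0.003  0.002] shift in new axes [-0.32  6.39 -0.69]
```

Request:
move_arm --series '[{"x":-0.3,"y":0,"z":-0.65,"rx":0,"ry":0,"rz":0},{"x":0,"y":0,"z":0,"rx":0,"ry":0,"rz":0},{"x":0,"y":2,"z":0,"rx":0,"ry":0,"rz":0},{"x":0,"y":2,"z":0,"rx":0,"ry":0,"rz":0},{"x":0,"y":1.6,"z":0,"rx":0,"ry":0,"rz":0},{"x":0,"y":0,"z":0,"rx":0,"ry":0,"rz":0},{"x":0,"y":0,"z":0,"rx":0,"ry":0,"rz":0}]'

```text
clock: 43.12
position: [0.5042, -0.3384, 0.0479]
ee_rot: [-1.567, -0.104, 0.098]
force: [-0.3, -0.2, 0.2]
width: 0.868
```

Run:
```python
from cell import arm
from h import *
go(arm,[.5033,-.3375,.042],7.2)
```

```text
t 43.12 pos [ 0.5042 -0.3384  0.0479] yaw 7.35 tool shift cm [-0.08  0.59  0.1 ] w 0.868 F [-0.3 -0.2  0.2]
turn [-0.001  0.003  0.004] shift in new axes [-0.08  0.59  0.1 ]
```

Request:
move_arm --series '[{"x":-0.05,"y":0.5,"z":0.1,"rx":0,"ry":0,"rz":0.004},{"x":0,"y":0,"z":0,"rx":0,"ry":0,"rz":0}]'

```text
clock: 43.38
position: [0.504, -0.3377, 0.0434]
ee_rot: [-1.568, -0.101, 0.1]
force: [-0.1, 0.5, -0.0]
width: 0.87
```

Request:
move_arm --series '[{"x":0,"y":0,"z":0,"rx":0,"ry":0,"rz":0},{"x":0,"y":0,"z":0,"rx":0,"ry":0,"rz":0},{"x":0,"y":0,"z":0,"rx":0,"ry":0,"rz":0},{"x":0,"y":0,"z":0,"rx":0,"ry":0,"rz":0}]' --jaw 5 --newtons 20

```text
clock: 43.88
position: [0.5043, -0.3378, 0.044]
ee_rot: [-1.569, -0.102, 0.1]
force: [0.6, 0.1, -2.0]
width: 0.653
```

Request:
move_arm --series '[{"x":0,"y":-1.5,"z":0,"rx":0,"ry":0,"rz":0},{"x":0,"y":-3,"z":0,"rx":0,"ry":0,"rz":0},{"x":0,"y":-4,"z":0,"rx":0,"ry":0,"rz":0},{"x":0,"y":-4,"z":0,"rx":0,"ry":-0.155,"rz":0},{"x":0,"y":0,"z":0,"rx":0,"ry":-0.155,"rz":0},{"x":0,"y":0,"z":0,"rx":0,"ry":0,"rz":0}]'

```text
clock: 44.62
position: [0.5034, -0.3381, 0.1773]
ee_rot: [-1.544, -0.35, 0.347]
force: [-0.9, 0.5, -0.9]
width: 0.648
```

Run:
```python
from cell import arm
from h import *
go(arm,[.5853,-.0442,None],25.5)
```

```text
t 44.62 pos [ 0.5034 -0.3381  0.1773] yaw 25.46 tool shift cm [ 2.003e+01 -1.000e-02  2.302e+01] w 0.648 F [-0.9  0.5 -0.9]
turn [ 0.002 -0.001  0.001] shift in new axes [20.04  0.   23.01]
```

Request:
move_arm --series '[{"x":3.3,"y":0,"z":3.8,"rx":0,"ry":0,"rz":0},{"x":3.3,"y":0,"z":3.8,"rx":0,"ry":0,"rz":0},{"x":3.3,"y":0,"z":3.8,"rx":0,"ry":0,"rz":0},{"x":3.3,"y":0,"z":3.8,"rx":0,"ry":0,"rz":0},{"x":3.3,"y":0,"z":3.8,"rx":0,"ry":0,"rz":0},{"x":2.8,"y":0,"z":3.2,"rx":0,"ry":0,"rz":0},{"x":0,"y":0,"z":0,"rx":0,"ry":0,"rz":0},{"x":0,"y":0,"z":0,"rx":0,"ry":0,"rz":0}]'

```text
clock: 45.62
position: [0.5859, -0.0489, 0.1768]
ee_rot: [-1.549, -0.318, 0.321]
force: [-0.8, -0.9, -2.2]
width: 0.648
```

Run:
```python
from cell import arm
from h import *
go(arm,[.5853,-.0442,.066],25.5)
```

```text
t 45.62 pos [ 0.5859 -0.0489  0.1768] yaw 23.36 tool shift cm [ 0.15 11.08  0.48] w 0.648 F [-0.8 -0.9 -2.2]
turn [ 0.002 -0.037 -0.002] shift in new axes [ 0.15 11.08  0.45]
```

Request:
move_arm --series '[{"x":0.1,"y":1,"z":0.4,"rx":0,"ry":-0.037,"rz":0},{"x":0,"y":2.5,"z":0,"rx":0,"ry":0,"rz":0},{"x":0,"y":2.5,"z":0,"rx":0,"ry":0,"rz":0},{"x":0,"y":1.5,"z":0,"rx":0,"ry":0,"rz":0},{"x":0,"y":1,"z":0,"rx":0,"ry":0,"rz":0},{"x":0,"y":0,"z":0,"rx":0,"ry":0,"rz":0},{"x":0,"y":0,"z":0,"rx":0,"ry":0,"rz":0}]'

```text
clock: 46.5
position: [0.5838, -0.0503, 0.0885]
ee_rot: [-1.547, -0.343, 0.346]
force: [0.0, 0.0, -2.1]
width: 0.648
```

Run:
```python
from cell import arm
from h import *
go(arm,[.5853,-.0442,.066],25.5)
```

```text
t 46.5 pos [ 0.5838 -0.0503  0.0885] yaw 25.17 tool shift cm [0.4  2.25 0.49] w 0.648 F [ 0.   0.  -2.1]
turn [ 0.003 -0.006 -0.003] shift in new axes [0.4  2.25 0.49]
```

Request:
move_arm --series '[{"x":0.35,"y":0.4,"z":0.45,"rx":0.003,"ry":-0.005,"rz":-0.003},{"x":0,"y":0.8,"z":0,"rx":0,"ry":0,"rz":0},{"x":0,"y":0.5,"z":0,"rx":0,"ry":0,"rz":0},{"x":0,"y":0,"z":0,"rx":0,"ry":0,"rz":0},{"x":0,"y":0,"z":0,"rx":0,"ry":0,"rz":0}]'

```text
clock: 47.12
position: [0.586, -0.044, 0.0714]
ee_rot: [-1.542, -0.351, 0.347]
force: [-0.7, 0.1, -1.5]
width: 0.652
```

Run:
```python
from cell import arm
from h import *
go(arm,[.5853,-.0442,.066],25.5)
```

```text
t 47.12 pos [ 0.586  -0.044   0.0714] yaw 25.52 tool shift cm [-0.08  0.54  0.01] w 0.652 F [-0.7  0.1 -1.5]
turn [0.    0.    0.002] shift in new axes [-0.07  0.54  0.01]
```

Request:
move_arm --series '[{"x":-0.05,"y":0.45,"z":0,"rx":0,"ry":0,"rz":0},{"x":0,"y":0,"z":0,"rx":0,"ry":0,"rz":0}]'

```text
clock: 47.38
position: [0.5856, -0.0443, 0.0668]
ee_rot: [-1.542, -0.351, 0.347]
force: [-0.3, 0.2, -1.9]
width: 0.649
```

Request:
move_arm --series '[{"x":0,"y":0.15,"z":0,"rx":0,"ry":0,"rz":0},{"x":0,"y":0,"z":0,"rx":0,"ry":0,"rz":0}]'

```text
clock: 47.62
position: [0.5861, -0.0444, 0.0661]
ee_rot: [-1.542, -0.352, 0.346]
force: [0.4, 0.8, -2.1]
width: 0.649
```

Request:
move_arm --series '[{"x":0,"y":0,"z":0,"rx":0,"ry":0,"rz":0},{"x":0,"y":0,"z":0,"rx":0,"ry":0,"rz":0},{"x":0,"y":0,"z":0,"rx":0,"ry":0,"rz":0},{"x":0,"y":0,"z":0,"rx":0,"ry":0,"rz":0}]' --jaw 8

```text
clock: 48.12
position: [0.5866, -0.0445, 0.0664]
ee_rot: [-1.543, -0.353, 0.345]
force: [0.3, -0.4, 0.6]
width: 0.87
```

Request:
move_arm --series '[{"x":0,"y":-1.5,"z":0,"rx":0,"ry":0,"rz":0},{"x":0,"y":-3,"z":0,"rx":0,"ry":0,"rz":0},{"x":0,"y":-5,"z":0,"rx":0,"ry":0,"rz":0},{"x":0,"y":-5,"z":0,"rx":0,"ry":0,"rz":0},{"x":0,"y":-3,"z":0,"rx":0,"ry":0,"rz":0},{"x":0,"y":0,"z":0,"rx":0,"ry":0,"rz":0},{"x":0,"y":0,"z":0,"rx":0,"ry":0,"rz":0}]'

```text
clock: 49.0
position: [0.5853, -0.0456, 0.2519]
ee_rot: [-1.544, -0.353, 0.342]
force: [-0.6, 0.0, -1.0]
width: 0.871
```

Run:
```python
from cell import arm
from h import *
import pickle
go(arm,[.5853,-.0442,.066],25.5)
s=arm.observe(); a0=arm.get_image('wrist')
cv2.imwrite('pics/w15.png',a0); cv2.imwrite('pics/s15.png',arm.get_image('scene'))
a=cv2.medianBlur(a0,3); c=cam(arm,'wrist',s)
pickle.dump(s,open('w15.pkl','wb'))
print(proj(c,[[.5852,-.0442,.089],[.5438,.04,.077]]))
```

```text
t 49.0 pos [ 0.5853 -0.0456  0.2519] yaw 25.41 tool shift cm [-0.06 18.59  0.18] w 0.871 F [-0.6  0.  -1. ]
turn [ 0.002 -0.002  0.006] shift in new axes [ 0.06 18.59  0.13]
[[313.69379199 225.34403867]
 [312.15046113 120.63341246]]
```

View pics/w15.png

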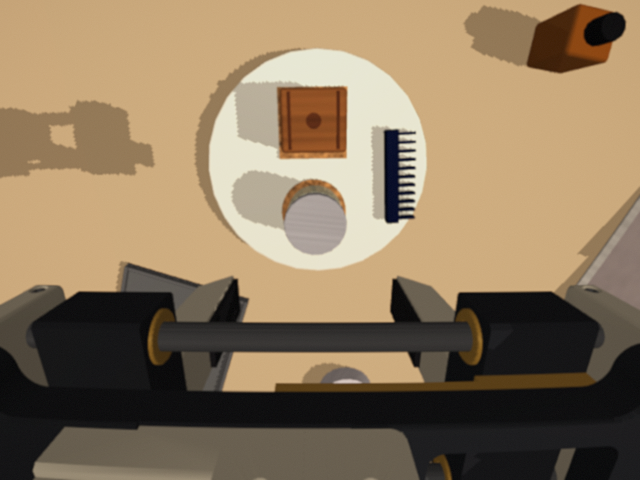

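View pics/s15.png

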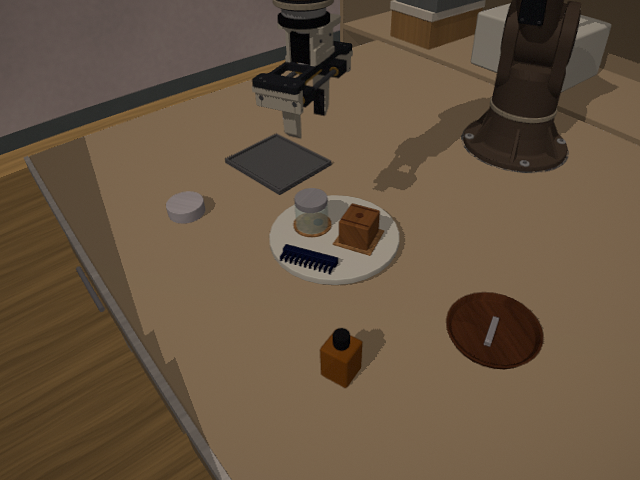

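Run:
```python
from cell import arm
from h import *
import pickle
c=cam(arm,'scene'); print('clip',onplane(c,(491,331),.012))
c=cam(arm,'wrist',pickle.load(open('w15.pkl','rb')))
print('jar',onplane(c,(314.5,223.5),.089),'cedar',onplane(c,(313.5,121),.077))
print(np.abs(arm.observe()['dq']).max())
print(arm.sign_off())
```

```text
clip [[0.52365394 0.32135999]]
jar [[ 0.5851182 -0.0422633]] cedar [[0.54502601 0.04023571]]
0.010622640426692196
the job is handed in; nothing more can be done
None
```

I moved the jar and the cedar block upright into the grey tray and laid the tie clip flat in the round dish. I then stood the block back on the square pad and the jar on the round pad. The job was handed in at about 49 s.

The last checks put each object this far from its target (pads located with the wrist and top cameras, which agreed to about 2 mm):

| Object | Off its target centre | Limit |
|---|---|---|
| Jar on round pad | about 2 mm | 12 mm |
| Cedar block on square pad | about 1 mm | 12 mm |
| Tie clip in dish | about 7 mm | 45 mm |

- **End state:** In the final pictures both stand upright, the clip lies flat, and the gripper is open and clear about 0.25 m up. The comb, cologne bottle and tin look unmoved; I judged that by eye and did not measure it.
- **What disagreed:**
    - The first move call was refused because its rows did not list every number, so I resent it in full.
    - The vertical force reading was too noisy (about 1 N) to show touchdown, so I lowered each object to a computed height before letting go.

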